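# Slide the mirror carriage to its stop and lock it with the T-head key

### The arm

A 6-joint arm with a two-finger parallel gripper is mounted at the origin on the work surface. World frame = base frame: x ahead of the robot, y to its left, z up, the work surface at z = 0. Lengths are in m, angles in rad, forces in N, time in s.
With the tool pointing down it reaches from about 0.3 to 0.75 m from the base axis. Payload 8.5 kg.
Tool frame: the origin (TCP) lies on the front face of the gripper's body, between the roots of the fingers; the fingertips stand 73 mm ahead of it and the grasp point (between the pads) lies 54 mm ahead of it (robot.pinch_z is the distance from the TCP to the grasp point, in m); z points along the fingers, y is the direction in which the jaws open and shut (so a half turn about z gives the same grasp; the last joint's range is limited). The gripper opens to 85 mm and grips with 20 to 120 N. Pads are 22 mm wide; open, the fingers measure 114 mm over their backs; the gripper's body (76 mm by 85 mm) begins 54 mm behind the grasp point. The pads swing forward as they close: fully open they stand 13 mm farther back than shut.
Start: joints at [1.051, 0.381, 1.297, -0, 1.464, -0.215], TCP at [0.165, 0.525, 0.304] pointing down, gripper open.
Joint ranges: [-3.11, 3.11], [-0.89, 2.33], [0.22, 2.48], [-1.42, 4.56], [0.17, 2.85], [-2.88, 2.88]. Speed limits (rad/s): [2.39, 2.39, 3.14, 3.14, 3.14, 3.14].

### API

Orientations are given as a 3x3 rotation matrix whose columns are the frame's x, y, z axes.
In Python, from bench import robot, viewer gives the robot as it stands. The module is installed in compiled form; this text tells all that it offers.
- The arm moves only by the tool play_rows, never from a script. Its argument "rows" is a list of rows, each a list of 7 numbers: the turn, a rotation vector about the tool's x, y, z in rad, then the shift along the tool's x, y, z in m, then the opening in per cent of the stroke, from 0 (shut) to 100 (fully open). In form: [[wx, wy, wz, x, y, z, jaw], ...]. A call has 1 to 12 rows; each row is the pose to reach, as a shift and turn from the pose measured when the call began, along the tool's axes at that moment; what a row does not reach only later rows make up. A row lasts 1/8 s, in which the tool goes at most 62.5 mm and 10.7 degrees, less where a joint would pass 70% of its speed; a pose out of reach is approached as far as the arm can. A call with a gripper value outside its range is refused whole. The fingers move at their own pace and stop on an object; "squeeze" is the grip in N (left out, the last holds). Time passes only in rows, so rows that repeat a pose let the fingers close. It gives the time, the measured TCP pose, the force and the opening at its end, in the units of the state.
- robot.observe(): the state, without advancing time (a new reading comes with each control period).
- viewer.snapshot(name): name is "scene" or "top"; returns a dict with "image" (480x640x3 uint8, red, green, blue), "fov_y" (degrees; the focal length in pixels is half the picture's height over the tangent of half this angle, whatever the lens; pixels are square), "cx", "cy" (the principal point, pixels), "D" ([k1, k2, p1, p2, k3] as OpenCV has them; the pictures are not rectified), "origin" and "orientation" of the camera in the world. Camera axes: x right, y down, z forward; pixel columns grow to the right and rows downward; lengths in m; the calibration is good to about 2 mm. A picture is of the moment at which its call begins. There is no depth.
- robot.close_job(): hands the job in, once; it reports no verdict.
Trained networks look in the newest picture that a camera, given by its name, has taken for a name from the list of things; names that differ only in an ending like _2 or _b are one class to them, and where a whole thing is asked for, a point or a joint stands for the part that bears it (a point fixed in the world has none). Each returns a list of dicts, best first, with "score" (0 to 1); they miss things now and then, are a little off and sometimes report something else, mostly with a low value. They report only what shows in the picture. A call takes as long as a camera call. They do not tell look-alikes from the thing itself.
- viewer.silhouettes(label, camera): "pixels" (480x640 bool, what is visible of it) and "pixel" ([column, row] in pixels, amid what is visible of it).
The state is a dict: "t": time; "joint_pos": joint angles; "qvel": joint speeds; "joint_torque": joint torques, N m; "ee_pos": TCP position; "orientation": TCP orientation; "ft_force": force on the tool from outside, world axes, zero at the start; "moment": the same for the moment, N m; "opening": finger opening in m.
Only numpy, scipy, OpenCV 4.12 (cv2) and the standard library are available. Lean on these libraries where they do the work, as an engineer would, in place of code of your own. Each camera call takes 0.05 s, during which the arm holds its last target.

### The job

On the sloping stand, slide the carriage that bears the inspection mirror fully along to its stop at the left end, where its slot meets the slot in the stand. Then take the T-headed key out of its holder, pass the head through the slot square to the slope until the collar sits flat on the carriage, and give it a quarter turn, either way, so that it is locked in; leave it there, let go. Do not disturb the sprayer, the cup or the bucket grate.

Things in the scene. Friction and masses are not known exactly. Their poses are not given: they have to be found in the camera images.
- carriage (a joint): How far the aluminium carriage has slid along the stand, in m: 0.100 at its stop, where its slot lies over the slot in the stand; at the start 0 to 0.040. The value grows as it slides along +y of slot. About 2.5 N of friction plus 6 N per m/s; it stays where it is left.
- slot (a point): Centre of the slot's mouth in the carriage's top face, 81 mm above the bench; moves with the carriage. Axes: x up the slope, y along slide and slot, z square out of the slope, which is tilted 30 degrees, facing the robot. Slot, through the 6 mm carriage plate: 44 mm long (y), 14 mm wide, widened to a 21 mm square at its middle. Carriage: from 175 mm on -y to 35 mm on +y of here, 100 mm along x.
- stand: Fixed dark steel sloping stand, 340 mm (y) by 130 mm up the slope, yaw up to 0.2 rad; origin under its centre on the bench. Its plate, 6 mm thick, lies right under the carriage; its slot (47 by 16 mm, middle 23 mm square) is near the +y end, with free space beneath. Rails along both edges stand 2 mm, end bars 10 mm out of the carriage face.
- fin (a point): Middle of the steel fin's part to grip, on the carriage 70 mm to -y of slot and 27.5 mm out of the carriage face; same axes. The fin is 14 mm thick along y, 30 mm along x, and stands 45 mm out of the face, on a foot 34 by 26 by 4 mm. Pinch it across y with the tool square to the slope and draw it along +y, or push it.
- mirror (a point): Centre of the round inspection mirror, 48 mm across, fixed on the carriage by a short chrome handle, 158 mm to -y of slot; it reaches 62 mm out of the carriage face. Same axes as slot. It can catch a thing carried across low.
- key_grip (a point): Centre of the loose key's handle, a black flat block 34 mm (x) by 12 mm (y) by 46 mm (z); key 0.12 kg. It starts upright in its holder, handle up, this point 67 mm above the bench, the head hidden in the pocket. Axes: z along the key towards the handle end, x along both the handle's width and the T-head (parallel). Locked when x is square to the slot's length.
- key_collar (a point): Centre of the underside of the key's round steel collar (34 mm across, 4 mm thick), 27 mm below key_grip; same axes. Below it a shank 16 mm across, 16 mm long, then the T-head 38 (x) by 9 (y) by 8 mm (z), its end 24 mm below this point. Seated, this point lies at slot and the head hangs 4 mm clear under the stand's plate, free to turn.
- holder: Fixed grey plastic block, 70 (x) by 60 (y) by 40 mm high, with a pocket 46 by 22 mm, 30 mm deep, in its top; the key's collar rests on the top. Origin at the centre of its underside. It stands to the left or the right of the stand, the cup on the other side.
- cup: Bystander: loose clear polycarbonate cup, 72 mm across, 100 mm high; origin at the centre of its underside.
- sprayer_mid (a point): Bystander: loose yellow trigger sprayer, 80 mm across, 215 mm high, beyond the stand on the right; this point is on its axis, 100 mm up.
- grate: Bystander: loose round steel bucket grate, 189 mm across, 12 mm high, lying on the bench beyond the stand; origin at the centre of its underside.
There are look-alikes about, which are no part of the job. Leave any red or turquoise look-alike of the part that bears key_grip alone.

How it is judged:
By the outcome, as a careful person would: the job done as asked, in the order asked, and still so for the second after the job is handed in, with the robot touching nothing.
It also fails if it takes over 54 s, if anything falls off the work surface, if the arm or the gripper's body presses on something with over 40 N, if the wrist force passes 120 N, or if a joint passes its speed limit or range.

## Working session

There is one attempt and no reset: what is moved stays moved. The work goes in short steps, Python scripts to look and compute and a tool call to move; the robot and the scene stay as the last step left them, time stands still between calls to the robot, and variables do not carry over. Pictures are saved under pics/ and viewed, and the job is handed in when it is done.

Besides the shell and the picture viewer there is one more tool, called after ">>>" in YAML: its name, and indented under it one key for each argument. play_rows: Moves the arm, as the interface text tells. Its arguments: {"type":"object","properties":{"rows":{"type":"array"},"squeeze":{"type":"number"}},"required":["rows"]}

```bash
mkdir -p pics; cat > h.py <<'E'
import numpy as np, cv2, pickle
from bench import robot, viewer
def K(s):
    f=240/np.tan(np.radians(s['fov_y'])/2)
    return np.array([[f,0,s['cx']],[0,f,s['cy']],[0,0,1.]])
def proj(s,P):
    P=np.atleast_2d(P).astype(float); R=np.array(s['orientation']); o=np.array(s['origin'])
    pc=(P-o)@R
    return cv2.projectPoints(pc,np.zeros(3),np.zeros(3),K(s),np.array(s['D'],float))[0].reshape(-1,2)
def ray(s,px):
    u=cv2.undistortPoints(np.array(px,float).reshape(-1,1,2),K(s),np.array(s['D'],float)).reshape(-1,2)
    d=np.c_[u,np.ones(len(u))]@np.array(s['orientation']).T
    return np.array(s['origin']),d
def onz(s,px,z):
    o,d=ray(s,px); return o+d*((z-o[2])/d[:,2])[:,None]
def save(s,n,crop=None,sc=1):
    im=cv2.cvtColor(s['image'],cv2.COLOR_RGB2BGR)
    if crop: im=im[crop[1]:crop[3],crop[0]:crop[2]]
    if sc!=1: im=cv2.resize(im,None,fx=sc,fy=sc,interpolation=cv2.INTER_CUBIC)
    cv2.imwrite('pics/'+n,im)
E
python3 - <<'E'
from h import *
st=robot.observe(); print(st['t'],st['ee_pos'],st['opening'])
for n in('scene','top'):
    s=viewer.snapshot(n); save(s,n+'0.png'); pickle.dump(s,open(n+'0.pkl','wb'))
    print(n,s['origin'],np.round(s['orientation'],3).tolist(),s['fov_y'],s['cx'],s['cy'],s['D'])
    for l in['carriage','slot','stand','fin','mirror','key_grip','holder','cup','sprayer_mid','grate']:
        try:
            for r in viewer.silhouettes(l,n)[:4]: print(l,round(r['score'],2),np.round(r['pixel']),r['pixels'].sum())
        except Exception as e: print(l,e)
print(robot.observe()['t'],robot.pinch_z)
E
```

```text
0.0 [0.16495719 0.5244858  0.30331132] 0.08540293428083678
scene [ 1.11711126 -0.34332937  0.730372  ] [[0.485, 0.603, -0.633], [0.874, -0.335, 0.352], [0.0, -0.725, -0.689]] 54.26903903012281 323.31775848922854 240.3195820312907 [-0.05319519  0.          0.          0.          0.        ]
carriage 0.75 [289. 267.] 2327
carriage 0.34 [128. 287.] 2022
slot 0.68 [283. 260.] 2423
stand 0.58 [293. 264.] 6553
stand 0.58 [461. 334.] 3865
fin 0.56 [285. 264.] 2533
mirror 0.89 [281. 265.] 2438
key_grip 0.88 [381. 200.] 414
key_grip 0.74 [404. 165.] 284
key_grip 0.69 [439. 210.] 361
key_grip 0.56 [426. 181.] 248
holder 0.97 [421. 194.] 674
cup 0.65 [126. 283.] 2014
sprayer_mid 0.97 [202. 378.] 5262
grate 0.84 [465. 340.] 2857
top [4.42798843e-01 2.47810558e-04 9.56893048e-01] [[-0.026, -0.989, 0.146], [-0.999, 0.023, -0.025], [0.021, -0.147, -0.989]] 54.34982235131626 322.77396833519697 245.5461751973089 [0.02047611 0.         0.         0.         0.        ]
carriage 0.66 [363. 258.] 5522
carriage 0.55 [350. 256.] 11513
slot 0.67 [363. 255.] 5458
stand 0.57 [350. 256.] 11765
fin 0.71 [359. 255.] 5300
fin 0.57 [350. 256.] 11449
mirror 0.56 [358. 255.] 5419
key_grip 0.95 [140. 378.] 422
key_grip 0.62 [209. 323.] 300
key_grip 0.59 [143. 323.] 379
key_grip 0.54 [167. 273.] 302
holder 0.76 [155. 322.] 1100
cup 0.67 [362. 258.] 5495
cup 0.65 [153. 324.] 1096
cup 0.58 [515. 313.] 1626
sprayer_mid 0.64 [473. 170.] 2471
grate 0.57 [245. 135.] 2461
1.1 0.0539
```

View pics/scene0.png

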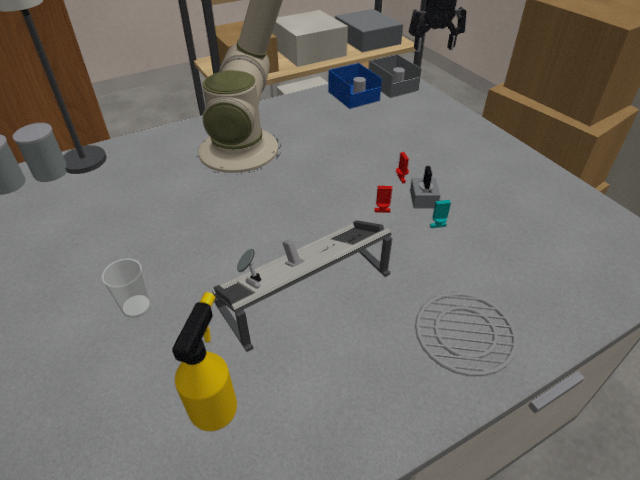

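View pics/top0.png

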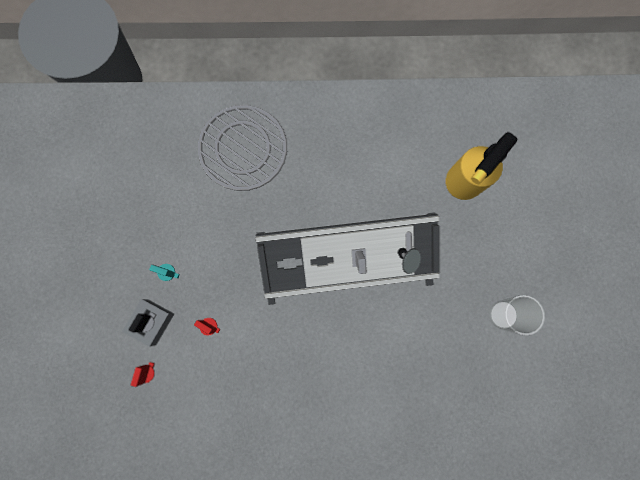

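```bash
python3 - <<'E'
from h import *
for n,c in(('scene',(200,140,460,330)),('top',(120,180,460,400))):
    s=pickle.load(open(n+'0.pkl','rb')); save(s,n+'0z.png',c,800/(c[2]-c[0])*0.98 if n=='top' else 3)
E
```

```text
(no output)
```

View pics/scene0z.png

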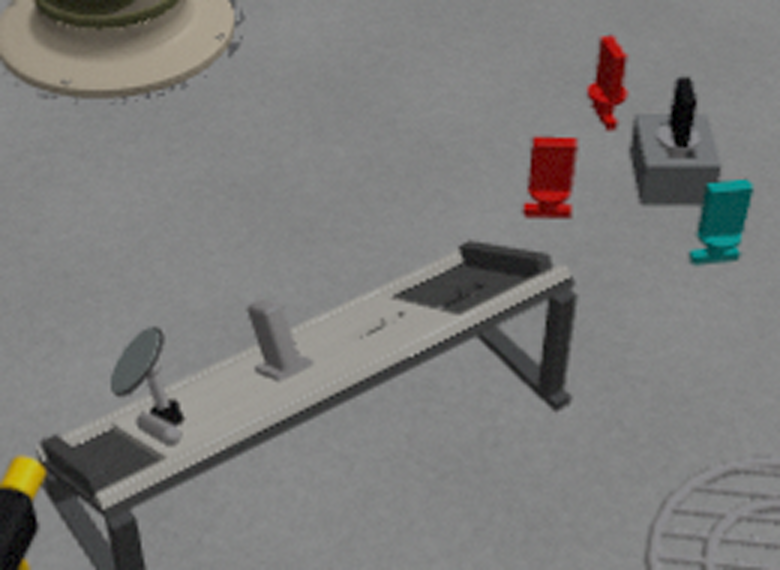

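View pics/top0z.png

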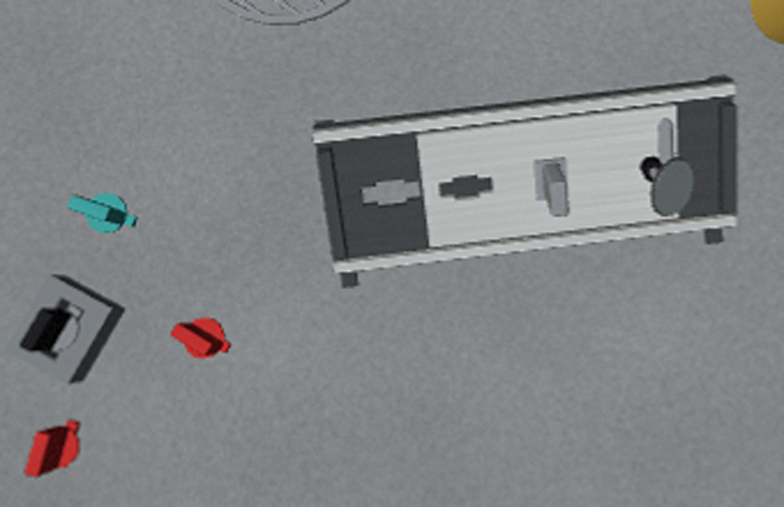

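The top view shows the carriage slot at about (322,261) and the stand's slot at about (290,263). The fin is at about (360,260). The black key is in the holder at about (143,323), with the look-alikes around it. Next I'll zoom in further to fit models.

```bash
python3 - <<'E'
from h import *
for n,c,k,sc in(('top',(255,205,385,305),'a',6),('scene',(205,215,400,315),'b',4),('top',(115,285,195,355),'c',8),('scene',(390,150,460,220),'d',8)):
    s=pickle.load(open(n+'0.pkl','rb')); save(s,'z%s.png'%k,c,sc)
E
```

```text
(no output)
```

View pics/za.png

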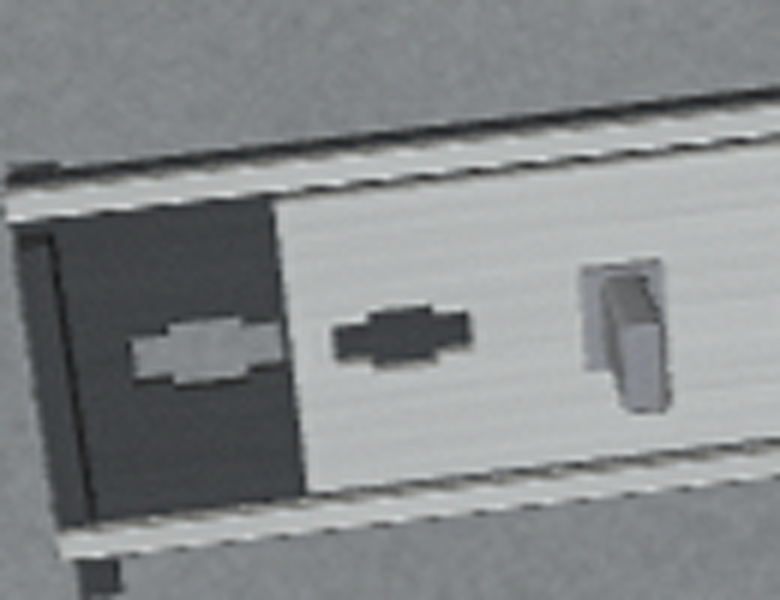

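View pics/zb.png

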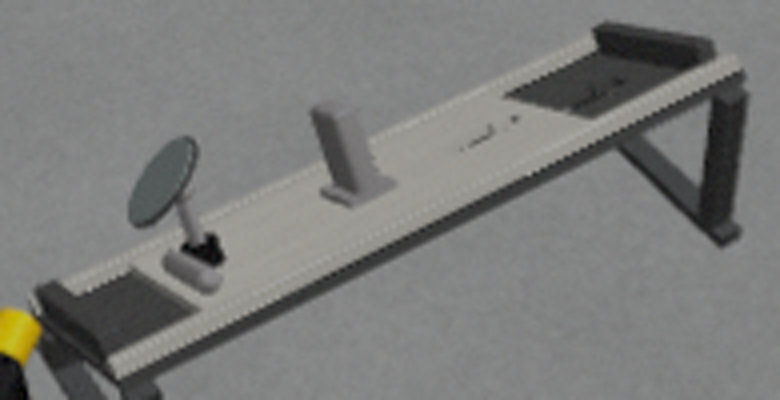

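View pics/zc.png

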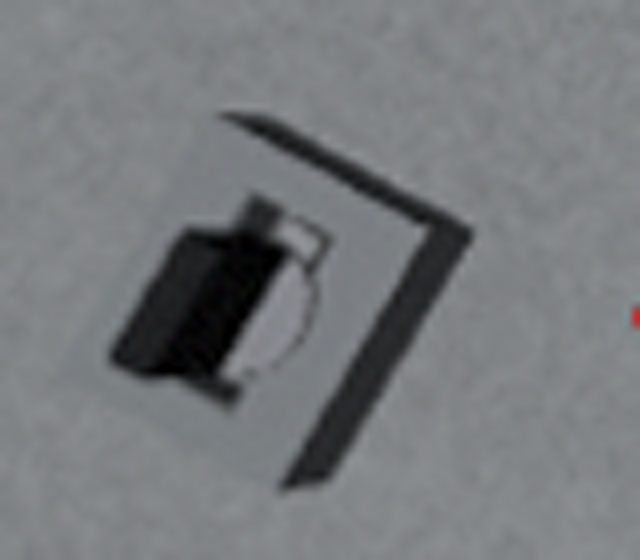

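View pics/zd.png

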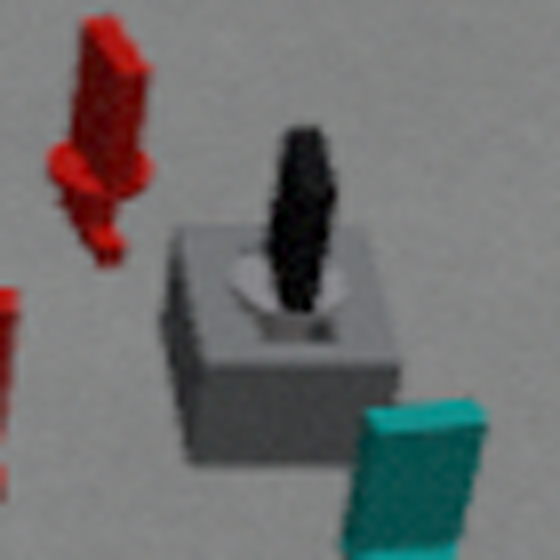

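```bash
cat > fit.py <<'E'
from h import *
from scipy.optimize import least_squares
def Rs(psi):
    c,s=np.cos(psi),np.sin(psi); Rz=np.array([[c,-s,0],[s,c,0],[0,0,1]])
    a=np.radians(30); return Rz@np.array([[np.cos(a),0,-np.sin(a)],[0,1,0],[np.sin(a),0,np.cos(a)]])
def un(p,o,sc): return (np.array(p,float)+.5)/sc-.5+np.array(o)
T=pickle.load(open('top0.pkl','rb')); S=pickle.load(open('scene0.pkl','rb'))
slotpx=un([(333,328),(335,361),(470,313),(473,345)],(255,205),6)
slotP=np.array([(7,22,0),(-7,22,0),(7,-22,0),(-7,-22,0)])*1e-3
finpx=un([(623,319),(661,319),(632,410),(671,408)],(255,205),6)
finP=np.array([(15,-63,45),(15,-77,45),(-15,-63,45),(-15,-77,45)])*1e-3
def sp(v,P): return np.array([v[0],v[1],.081])+np.asarray(P)@Rs(v[2]).T
if __name__=='__main__':
    r=least_squares(lambda v:np.r_[(proj(T,sp(v,slotP))-slotpx).ravel(),(proj(T,sp(v,finP))-finpx).ravel()],[.45,0,0])
    print(r.x, np.round(r.fun.reshape(-1,2),2).tolist()); v=r.x
    # stand slot
    ss=un([(131,336),(133,384),(286,322),(291,357)],(255,205),6)
    r2=least_squares(lambda d:(proj(T,sp(v,np.array([(8,23.5,-6),(-8,23.5,-6),(8,-23.5,-6),(-8,-23.5,-6)])*1e-3+[0,d[0],0])[:2])-ss[:2]).ravel(),[.05])
    print('to stop',r2.x,np.round(r2.fun,2))
    hp=un([(222,115),(428,228),(283,490)],(115,285),8)
    best=[]
    for sg in(0,):
      def hpts(h,z): 
        c,s=np.cos(h[2]),np.sin(h[2]); q=np.array([(-35,30),(-35,-30),(35,-30),(35,30)])*1e-3
        return np.c_[h[:2]+q@np.array([[c,s],[-s,c]]),np.full(4,z)]
      for g in(0,1,2,3,-2,-1):
        rh=least_squares(lambda h:(proj(T,hpts(h,.04)[:3])-hp).ravel(),[.35,.35,g])
        best.append((rh.cost,rh))
    rh=min(best,key=lambda b:b[0])[1]; print('holder',rh.x,np.round(rh.fun,2))
    h=rh.x
    def kb(h):
        c,s=np.cos(h[2]),np.sin(h[2]); q=np.array([(-17,-6),(17,-6),(17,6),(-17,6)])*1e-3
        b=h[:2]+q@np.array([[c,s],[-s,c]])
        return np.r_[np.c_[b,np.full(4,.044)],np.c_[b,np.full(4,.090)]]
    for s,nm,c,sc in((T,'a',(255,205,385,305),6),(S,'b',(205,215,400,315),4),(T,'c',(115,285,195,355),8),(S,'d',(390,150,460,220),8)):
        im=cv2.cvtColor(s['image'],cv2.COLOR_RGB2BGR)[c[1]:c[3],c[0]:c[2]]; im=cv2.resize(im,None,fx=sc,fy=sc,interpolation=cv2.INTER_CUBIC)
        def dr(P,col):
            p=(proj(s,P)-c[:2]+.5)*sc-.5
            cv2.polylines(im,[np.int32(np.round(p)).reshape(-1,1,2)],True,col,1)
        dr(sp(v,slotP[[0,1,3,2]]),(0,0,255)); dr(sp(v,finP[[0,1,3,2]]),(0,0,255))
        dr(sp(v,np.array([(-50,35,0),(50,35,0),(50,-175,0),(-50,-175,0)])*1e-3),(255,0,0))
        dr(hpts(h,.04),(0,255,0)); dr(hpts(h,0),(0,255,0)); k=kb(h); dr(k[:4],(0,255,255)); dr(k[4:],(0,255,255))
        cv2.imwrite('pics/o%s.png'%nm,im)
E
python3 fit.py
```

```text
[ 0.54371585 -0.01915743  0.10860135] [[-0.33, -0.46], [0.2, 0.8], [0.03, -1.02], [0.26, 0.41], [-0.56, 0.53], [0.83, -0.5], [-0.77, 0.46], [0.35, -0.23]]
to stop [0.06195825] [-0.34  0.9   0.54  0.58]
holder [ 0.44081104  0.2903147  -2.46111584] [ 20.45  -2.82 -30.46   3.51  10.18  -0.96]
```

```bash
sed -i 's/(-35,30),(-35,-30),(35,-30),(35,30)/(-35,-30),(-35,30),(35,30),(35,-30)/' fit.py; python3 fit.py; cd pics; python3 -c "
import cv2,numpy as np
f=lambda n:cv2.imread(n)
print([f('o%s.png'%k).shape for k in 'abcd'])
c=cv2.hconcat([cv2.resize(f('oc.png'),(400,350)),cv2.resize(f('od.png'),(350,350))]); cv2.imwrite('ocd.png',c)"
```

```text
[ 0.54371585 -0.01915743  0.10860135] [[-0.33, -0.46], [0.2, 0.8], [0.03, -1.02], [0.26, 0.41], [-0.56, 0.53], [0.83, -0.5], [-0.77, 0.46], [0.35, -0.23]]
to stop [0.06195825] [-0.34  0.9   0.54  0.58]
holder [0.43814122 0.31997239 2.63068285] [-0.62 -0.41  0.76  0.07 -0.14  0.32]
[(600, 780, 3), (400, 780, 3), (560, 640, 3), (560, 560, 3)]
```

View pics/oa.png

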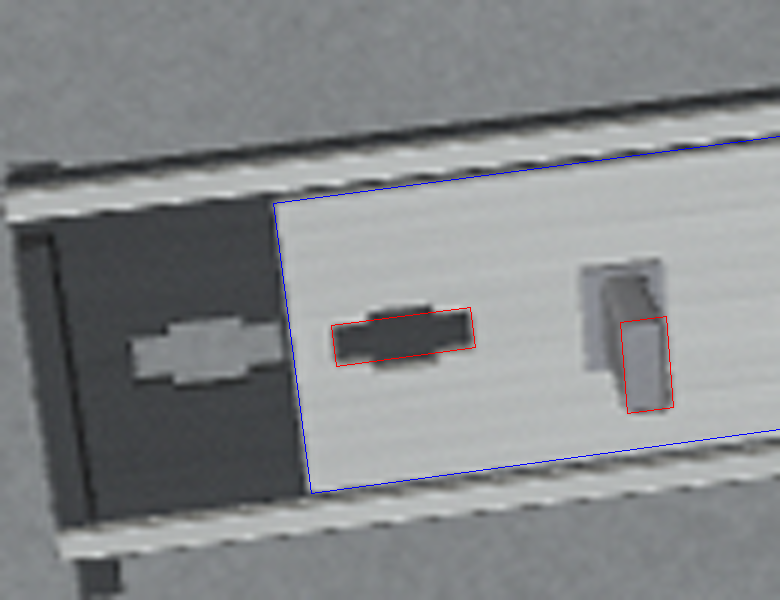

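View pics/ob.png

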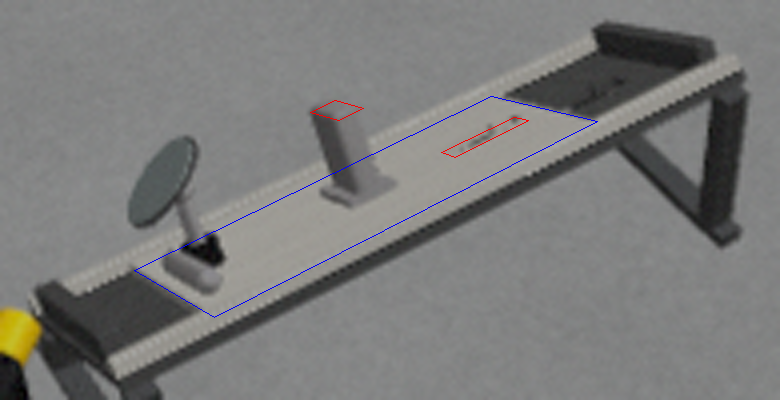

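View pics/ocd.png

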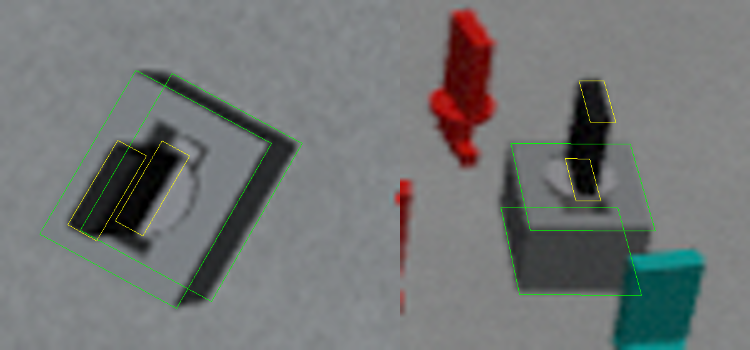

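```bash
python3 - <<'E'
from h import *
for n,c,k,sc in(('top',(335,205,450,305),'e',6),('scene',(200,240,300,320),'f',8),('scene',(290,210,410,280),'g',6.5)):
    s=pickle.load(open(n+'0.pkl','rb')); save(s,'z%s.png'%k,c,sc)
E
```

```text
(no output)
```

View pics/ze.png

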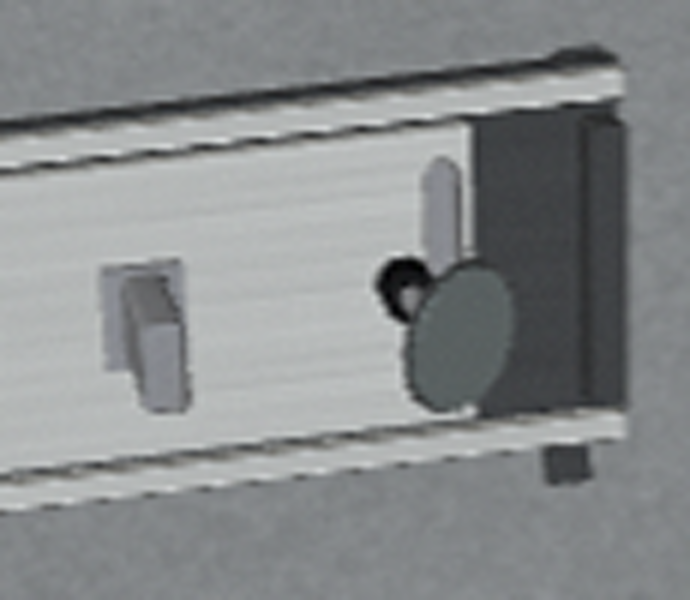

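View pics/zf.png

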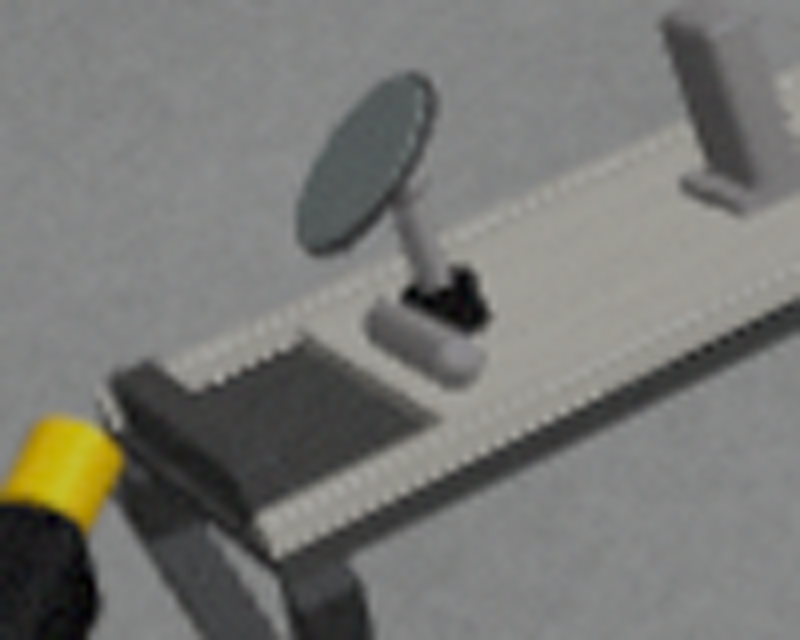

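View pics/zg.png

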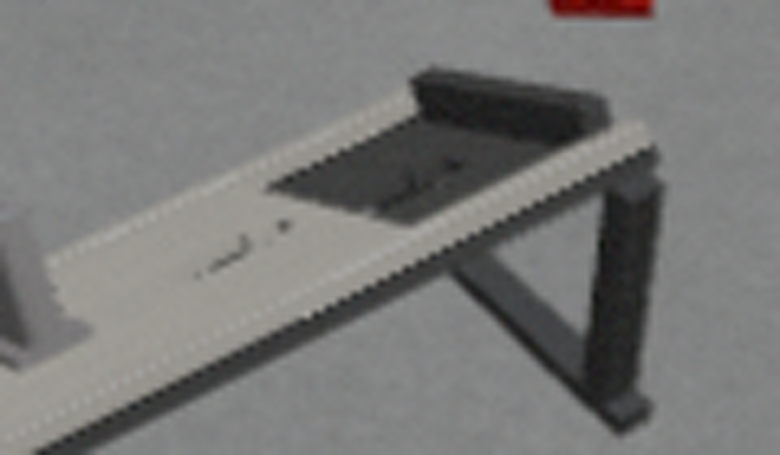

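```bash
cat > fit2.py <<'E'
from fit import *
a=lambda p:un(p,(255,205),6); e=lambda p:un(p,(335,205),6); f=lambda p:un(p,(200,240),8); g=lambda p:un(p,(290,210),6.5)
# full pts: (cam, px, P(mm), stand?)
full=[(T,a(p),q,0) for p,q in zip([(333,328),(335,361),(470,313),(473,345)],slotP*1e3)]
full+=[(T,a(p),q,0) for p,q in zip([(623,319),(661,319),(632,410),(671,408)],finP*1e3)]
full+=[(T,a((5,192)),(65,170,2),1),(T,a((65,559)),(-65,170,2),1),(T,e((622,63)),(65,-170,2),1),(T,e((628,440)),(-65,-170,2),1)]
full+=[(S,g((655,148)),(65,170,2),1),(S,f((275,557)),(65,-170,2),1)]
line=[(T,a((275,200)),35),(T,a((303,488)),35),(T,e((470,124)),-175),(T,e((477,415)),-175),
      (S,f((308,335)),-175),(S,f((440,415)),-175),(S,g((270,188)),35),(S,g((412,222)),35)]
def res(v,ret=False):
    r=[]
    for cam,px,P,st in full:
        r+=list(proj(cam,sp(v,np.array(P)/1e3+[0,v[3]*st,0]))[0]-px)
    for cam,px,y in line:
        p0,p1=proj(cam,sp(v,np.array([(-40,y,0),(40,y,0)])/1e3)); d=(p1-p0)/np.linalg.norm(p1-p0)
        r.append(d[0]*(px-p0)[1]-d[1]*(px-p0)[0])
    return np.array(r)
if __name__=='__main__':
    r=least_squares(res,[.54,-.02,.1,-.05],loss='soft_l1'); print(r.x)
    n=len(full); f_=res(r.x); print(np.round(f_[:2*n].reshape(-1,2),2).tolist()); print(np.round(f_[2*n:],2))
    R=Rs(r.x[2]); print(np.round(R,4).tolist(),'fin',sp(r.x,[0,-.07,.0275]))
    # key: dark mask fit
    M=[]
    for s,c in((T,(115,285,195,355)),(S,(390,150,460,220))):
        m=np.zeros((480,640),bool); im=s['image'].max(2); thr=38 if s is T else 30
        m[c[1]:c[3],c[0]:c[2]]=im[c[1]:c[3],c[0]:c[2]]<thr; 
        nn,l,stt,_=cv2.connectedComponentsWithStats(m.astype(np.uint8)); k=1+np.argmax(stt[1:,4]); M.append(l==k); print('key px',stt[k])
    U=8
    def box(k):
        c,s=np.cos(k[2]),np.sin(k[2]); q=np.array([(-17,-6),(17,-6),(17,6),(-17,6)])*1e-3
        b=k[:2]+q@np.array([[c,s],[-s,c]]); return np.r_[np.c_[b,np.full(4,.044)],np.c_[b,np.full(4,.090)]]
    def iou(k):
        t=0
        for s,m,c in((T,M[0],(115,285)),(S,M[1],(390,150))):
            h=cv2.convexHull(np.float32((proj(s,box(k))-c+.5)*U)).astype(np.int32)
            q=np.zeros((70*U,80*U),np.uint8); cv2.fillConvexPoly(q,h,1); 
            q=cv2.resize(q.astype(np.float32),(80,70),interpolation=cv2.INTER_AREA); mm=m[c[1]:c[1]+70,c[0]:c[0]+80]
            t+=np.minimum(q,mm).sum()/np.maximum(q,mm).sum()
        return t
    from scipy.optimize import differential_evolution as DE
    d=DE(lambda k:-iou(k),[(.41,.46),(.29,.35),(2.3,3.0)],seed=1,popsize=12,maxiter=40); print('key',d.x,d.fun)
E
python3 fit2.py
```

```text
[ 0.54418468 -0.0190324   0.09532655 -0.05467984]
[[-0.37, -0.86], [0.07, 0.41], [0.02, -1.12], [0.16, 0.32], [-0.65, 0.74], [0.76, -0.18], [-1.04, 0.69], [0.1, 0.11], [0.06, -0.84], [0.04, 1.0], [0.95, -0.73], [0.1, -0.28], [0.27, -3.07], [-0.01, -1.99]]
[ 0.16 -0.96  0.35  0.31  0.08 -0.08 -1.01 -1.32]
[[0.8621, -0.0952, -0.4977], [0.0824, 0.9955, -0.0476], [0.5, 0.0, 0.866]] fin [ 0.53715986 -0.09002335  0.1048157 ]
key px [129 313  22  22 242]
key px [424 167   8  22 119]
key [0.43745728 0.31958664 2.50010035] -1.5086860656738281
```

```bash
cat > mv.py <<'E'
from fit2 import *
from scipy.spatial.transform import Rotation as Ro
V=np.array([0.54418,-0.01903,0.0953])
st=robot.observe(); p0=np.array(st['ee_pos']); R0=np.array(st['orientation'])
def go(R,grasp,off=0.0539,name=''):
    """grasp: world position of grasp point"""
    R=np.array(R); P=np.array(grasp)-off*R[:,2]
    w=Ro.from_matrix(R0.T@R).as_rotvec(); d=R0.T@(P-p0)
    print(name,'w',np.round(w,4),'d',np.round(d,4),'TCP',np.round(P,4),'deg',round(np.degrees(np.linalg.norm(w)),1)); return w,d
def ntool(R,y):  # tool z=-R z; tool y given
    z=-R[:,2]; y=y-z*(y@z); y/=np.linalg.norm(y); return np.c_[np.cross(y,z),y,z]
def info():
    print('t',round(st['t'],2),'p',np.round(p0,4),'q',np.round(st['joint_pos'],3),'F',np.round(st['ft_force'],1),'M',np.round(st['moment'],2),'op',round(st['opening'],4)); print(np.round(R0,3).tolist())
E
python3 - <<'E'
from mv import *
info(); R=Rs(V[2])
for s in(1,-1):
    Rt=ntool(R,s*R[:,1]); go(Rt,sp(V,[0,-.07,.1275]),name='above%d'%s); go(Rt,sp(V,[0,-.07,.0275]),name='fin%d'%s)
E
```

```text
t 1.1 p [0.165  0.5246 0.304 ] q [ 1.051  0.381  1.297 -0.     1.464 -0.215] F [-0.   1.1 -0.3] M [-0.02 -0.06 -0.04] op 0.0849
[[-0.954, 0.3, 0.0], [0.3, 0.954, 0.0], [-0.0, 0.0, -1.0]]
above1 w [-0.1047 -0.5165 -0.3908] d [-0.4685 -0.5047  0.0658] TCP [ 0.4606 -0.0973  0.2381] deg 37.6
fin1 w [-0.1047 -0.5165 -0.3908] d [-0.5146 -0.4852  0.1524] TCP [ 0.5103 -0.0926  0.1515] deg 37.6
above-1 w [-0.7121  0.1443  2.6578] d [-0.4685 -0.5047  0.0658] TCP [ 0.4606 -0.0973  0.2381] deg 157.9
fin-1 w [-0.7121  0.1443  2.6578] d [-0.5146 -0.4852  0.1524] TCP [ 0.5103 -0.0926  0.1515] deg 157.9
```

>>> play_rows:
  rows:
    - [-0.105,-0.516,-0.391,-0.468,-0.505,0.066,45]
    - [-0.105,-0.516,-0.391,-0.468,-0.505,0.066,45]
    - [-0.105,-0.516,-0.391,-0.468,-0.505,0.066,45]
    - [-0.105,-0.516,-0.391,-0.468,-0.505,0.066,45]
    - [-0.105,-0.516,-0.391,-0.468,-0.505,0.066,45]
    - [-0.105,-0.516,-0.391,-0.468,-0.505,0.066,45]
    - [-0.105,-0.516,-0.391,-0.468,-0.505,0.066,45]
    - [-0.105,-0.516,-0.391,-0.468,-0.505,0.066,45]
    - [-0.105,-0.516,-0.391,-0.468,-0.505,0.066,45]
    - [-0.105,-0.516,-0.391,-0.468,-0.505,0.066,45]
    - [-0.105,-0.516,-0.391,-0.468,-0.505,0.066,45]
    - [-0.105,-0.516,-0.391,-0.468,-0.505,0.066,45]
  squeeze: 25

```text
t: 2.6
ee_pos: [0.4607, -0.1005, 0.2378]
orientation: [[-0.862, -0.093, 0.498], [-0.081, 0.996, 0.046], [-0.5, -0.0, -0.866]]
ft_force: [0.3, 1.0, -0.4]
opening: 0.0388
```

```bash
python3 - <<'E'
from mv import *
info(); R=Rs(V[2]); Rt=ntool(R,R[:,1])
go(Rt,sp(V,[0,-.07,.1275])); go(Rt,sp(V,[0,-.07,.0285]),name='fin')
s=viewer.snapshot('top'); save(s,'t1.png',(220,150,470,330),3)
E
```

```text
t 2.6 p [ 0.4607 -0.1005  0.2378] q [-0.598  0.201  1.869  0.506  0.718 -2.588] F [ 0.3  1.  -0.4] M [-0.02  0.18  0.02] op 0.0388
[[-0.862, -0.093, 0.498], [-0.081, 0.996, 0.046], [-0.5, -0.0, -0.866]]
 w [-0.0012  0.0001 -0.0017] d [-0.0003  0.0031 -0.0002] TCP [ 0.4606 -0.0973  0.2381] deg 0.1
fin w [-0.0012  0.0001 -0.0017] d [-0.0002  0.0032  0.0988] TCP [ 0.5098 -0.0926  0.1524] deg 0.1
```

View pics/t1.png

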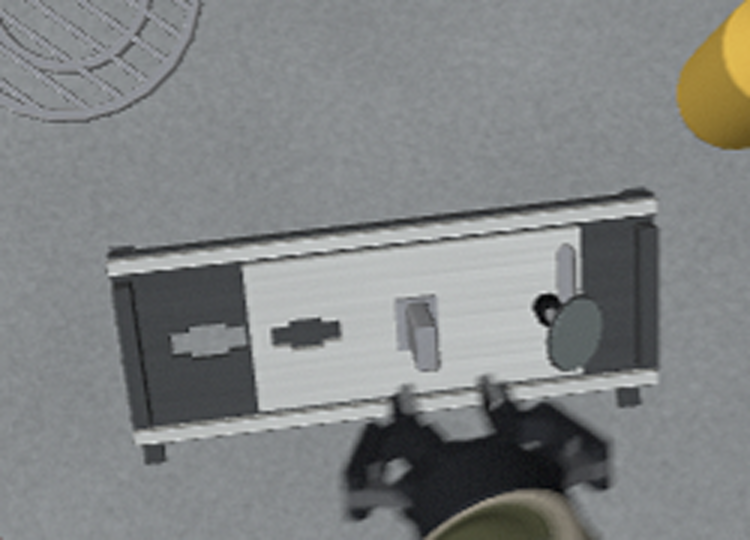

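The fingers straddle the fin, with the tips at zoom (405,385) and (488,385) and the fin at (425,340). Going in now.

>>> play_rows:
  rows:
    - [0,0,0,0,0.003,0.03,45]
    - [0,0,0,0,0.003,0.06,45]
    - [0,0,0,0,0.003,0.085,45]
    - [0,0,0,0,0.003,0.099,45]
    - [0,0,0,0,0.003,0.099,45]
    - [0,0,0,0,0.003,0.099,12]
    - [0,0,0,0,0.003,0.099,12]
    - [0,0,0,0,0.003,0.099,12]
    - [0,0,0,0,0.003,0.099,12]
  squeeze: 25

```text
t: 3.78
ee_pos: [0.5116, -0.0963, 0.153]
orientation: [[-0.861, -0.091, 0.5], [-0.08, 0.996, 0.044], [-0.502, -0.003, -0.865]]
ft_force: [-4.1, 1.5, 6.7]
opening: 0.0135
```

```bash
python3 - <<'E'
from mv import *
info(); print(R0.T@np.array(st['ft_force']))
s=viewer.snapshot('scene'); save(s,'s2.png',(200,150,460,330),3)
E
```

```text
t 3.77 p [ 0.5116 -0.0963  0.153 ] q [-0.52   0.419  1.868  0.643  0.498 -2.699] F [-4.1  1.5  6.7] M [0.4  0.32 0.22] op 0.0135
[[-0.861, -0.091, 0.5], [-0.08, 0.996, 0.044], [-0.502, -0.003, -0.865]]
[ 0.0870814   1.82011102 -7.75830765]
```

View pics/s2.png

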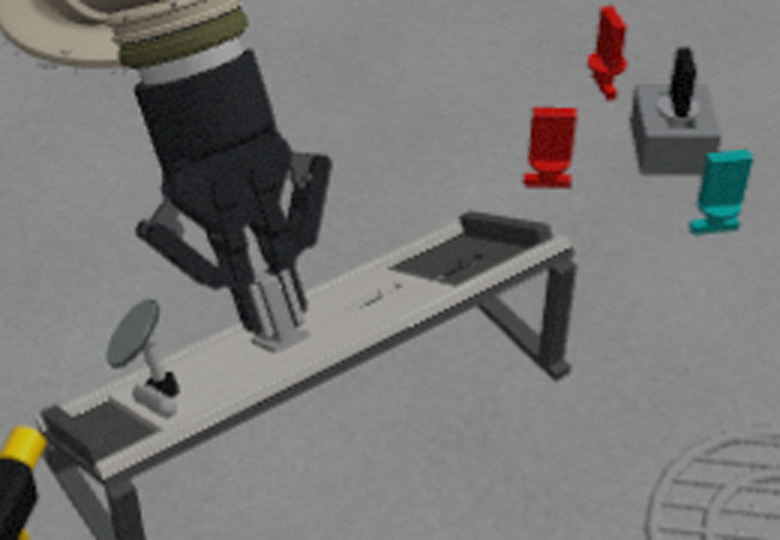

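>>> play_rows:
  rows:
    - [0,0,0,0,0.01,0,12]
    - [0,0,0,0,0.025,0,12]
    - [0,0,0,0,0.04,0,12]
    - [0,0,0,0,0.05,0,12]
    - [0,0,0,0,0.054,0,12]
    - [0,0,0,0,0.056,0,12]

```text
t: 4.58
ee_pos: [0.5064, -0.0403, 0.153]
orientation: [[-0.861, -0.092, 0.5], [-0.08, 0.996, 0.044], [-0.502, -0.003, -0.865]]
ft_force: [-5.0, -3.3, 3.3]
opening: 0.0136
```

>>> play_rows:
  rows:
    - [0,0,0,0,0.002,0,12]
    - [0,0,0,0,0.004,0,12]
    - [0,0,0,0,0.006,0,12]
    - [0,0,0,0,0.007,0,12]

```text
t: 5.08
ee_pos: [0.5058, -0.0332, 0.153]
orientation: [[-0.861, -0.091, 0.5], [-0.08, 0.996, 0.044], [-0.502, -0.003, -0.865]]
ft_force: [-3.3, -2.7, 2.5]
opening: 0.0136
```

>>> play_rows:
  rows:
    - [0,0,0,0,0.001,0,12]
    - [0,0,0,0,0.002,0,12]
    - [0,0,0,0,0.003,0,12]
    - [0,0,0,0,0.004,0,12]

```text
t: 5.58
ee_pos: [0.5056, -0.0318, 0.153]
orientation: [[-0.86, -0.088, 0.502], [-0.08, 0.996, 0.038], [-0.503, -0.008, -0.864]]
ft_force: [-11.6, -29.8, -0.3]
opening: 0.0137
```

Stop felt at 30 N. I'll ease back, release and withdraw, then look again.

>>> play_rows:
  rows:
    - [0,0,0,0,-0.001,0,12]
    - [0,0,0,0,-0.001,0,35]
    - [0,0,0,0,-0.001,0,40]
    - [0,0,0,0,-0.001,0,45]
    - [0,0,0,0,-0.001,-0.02,45]
    - [0,0,0,0,-0.001,-0.06,45]
    - [0,0,0,0,-0.001,-0.1,45]
    - [0,0,0,0,-0.001,-0.14,45]
    - [0,0,0,0,-0.001,-0.14,60]

```text
t: 6.7
ee_pos: [0.4352, -0.0382, 0.2762]
orientation: [[-0.858, -0.088, 0.506], [-0.081, 0.996, 0.035], [-0.507, -0.011, -0.862]]
ft_force: [-0.3, -0.4, -0.3]
opening: 0.0513
```

```bash
python3 - <<'E'
from mv import *
info(); 
for n in('scene','top'):
    s=viewer.snapshot(n); save(s,n+'3.png',(220,170,460,330),3.3); pickle.dump(s,open(n+'3.pkl','wb'))
    if n=='top': save(s,'t3z.png',(250,205,380,305),6)
    else: save(s,'s3z.png',(290,210,410,280),6.5)
E
```

```text
t 6.7 p [ 0.4352 -0.0382  0.2762] q [-0.478  0.074  1.892  0.398  0.75  -2.375] F [-0.3 -0.4 -0.3] M [-0.04  0.19 -0.01] op 0.0513
[[-0.858, -0.088, 0.506], [-0.081, 0.996, 0.035], [-0.507, -0.011, -0.862]]
```

View pics/t3z.png

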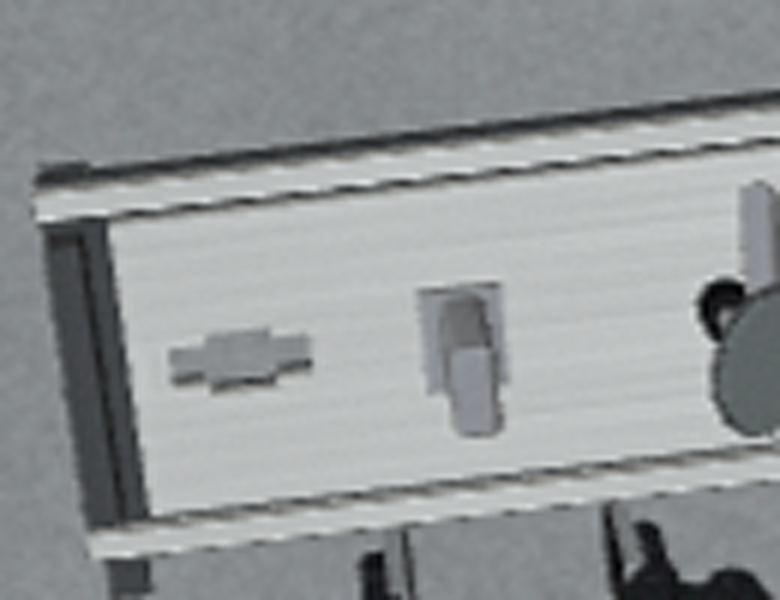

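View pics/scene3.png

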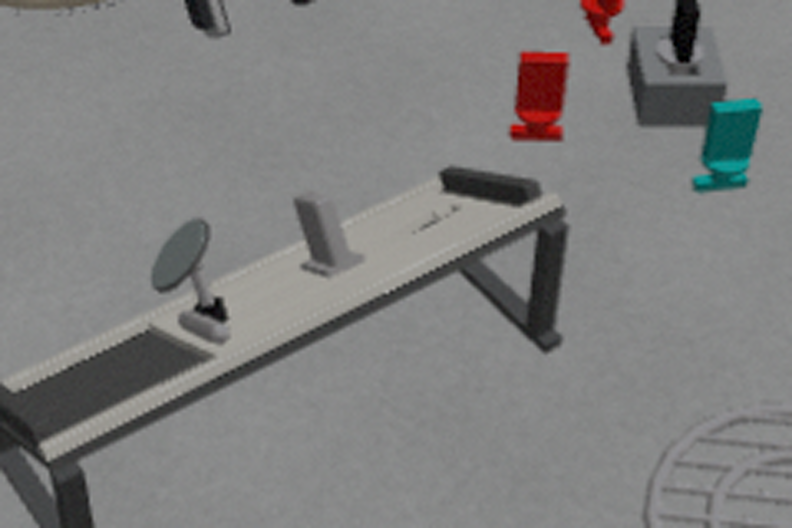

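```bash
python3 - <<'E'
from mv import *
T3=pickle.load(open('top3.pkl','rb')); S3=pickle.load(open('scene3.pkl','rb'))
px=un([(168,350),(173,386),(311,333),(313,371),(207,333),(268,328),(213,392),(275,385)],(250,205),6)
P=np.array([(7,22,0),(-7,22,0),(7,-22,0),(-7,-22,0),(10.5,10.5,0),(10.5,-10.5,0),(-10.5,10.5,0),(-10.5,-10.5,0)])*1e-3
fx=un([(452,345),(492,345),(458,437),(503,435)],(250,205),6)
r=least_squares(lambda v:np.r_[(proj(T3,sp([*v,V[2]],P))-px).ravel(),(proj(T3,sp([*v,V[2]],finP))-fx).ravel()],V[:2]); print(r.x,np.round(r.fun.reshape(-1,2),2).tolist())
r=least_squares(lambda v:np.r_[(proj(T3,sp([*v,V[2]],P))-px).ravel()],V[:2]); print('slot only',r.x)
R=Rs(V[2]); print('old moved by .0645',sp(V,[0,.0645,0]),'arm', np.array([.5327,-.0296,.1064])+R@[0,.07,-.0275-.0008])
W=[*r.x,V[2]]
for s,c,sc,n in((T3,(250,205,380,305),6,'t'),(S3,(290,210,410,280),6.5,'s')):
    im=cv2.cvtColor(s['image'],cv2.COLOR_RGB2BGR)[c[1]:c[3],c[0]:c[2]]; im=cv2.resize(im,None,fx=sc,fy=sc,interpolation=cv2.INTER_CUBIC)
    for Q in(P[[0,1,3,2]],P[4:][[0,1,3,2]],finP[[0,1,3,2]],np.array([(-50,35,0),(50,35,0),(50,-175,0),(-50,-175,0)])*1e-3):
        cv2.polylines(im,[np.int32(np.round((proj(s,sp(W,Q))-c[:2]+.5)*sc-.5)).reshape(-1,1,2)],True,(0,0,255),1)
    cv2.imwrite('pics/ov3%s.png'%n,im)
E
```

```text
[0.5379391  0.04113272] [[0.07, -0.46], [0.2, 0.31], [-0.41, -0.4], [0.09, 0.03], [-0.55, -0.06], [0.45, -0.55], [-0.16, 0.26], [0.58, 0.11], [-0.66, 0.67], [0.46, -0.25], [-0.11, 0.45], [0.07, -0.14]]
slot only [0.53776012 0.04119526]
old moved by .0645 [0.53804245 0.04517732 0.081     ] arm [0.54012489 0.04142882 0.08189148]
```

View pics/ov3t.png

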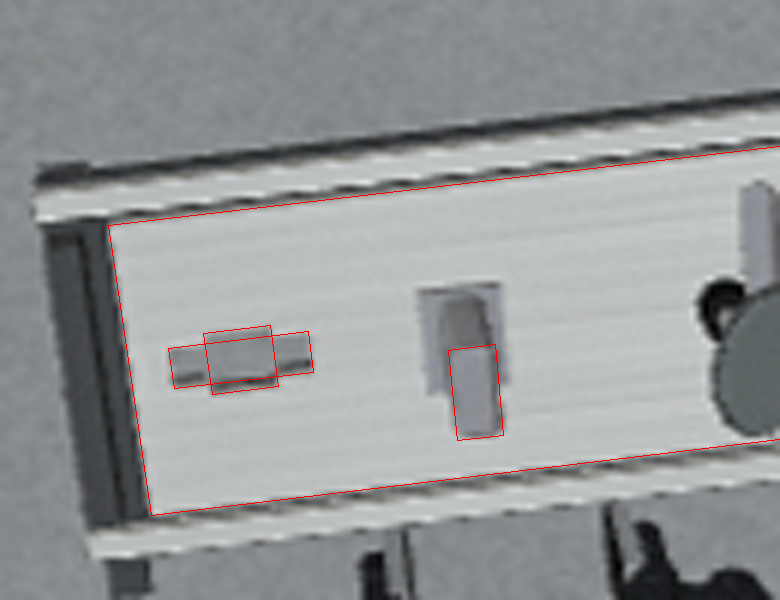

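View pics/ov3s.png

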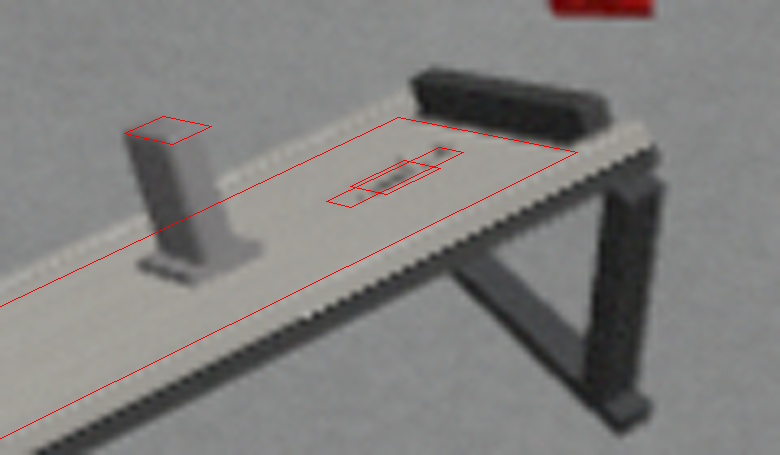

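```bash
python3 - <<'E'
from mv import *
def box(k):
    c,s=np.cos(k[2]),np.sin(k[2]); q=np.array([(-17,-6),(17,-6),(17,6),(-17,6)])*1e-3
    b=np.array(k[:2])+q@np.array([[c,s],[-s,c]]); return np.r_[np.c_[b,np.full(4,.044)],np.c_[b,np.full(4,.090)]]
out=[]
for s,c in((T,(120,290,180,350)),(S,(395,160,455,220))):
  sc=6.5
  for k in((.4375,.3196,2.5),(.4375,.3196,2.63)):
    im=cv2.cvtColor(s['image'],cv2.COLOR_RGB2BGR)[c[1]:c[3],c[0]:c[2]]; im=cv2.resize(im,None,fx=sc,fy=sc,interpolation=cv2.INTER_CUBIC); im=np.clip(im*1.5,0,255).astype(np.uint8)
    h=cv2.convexHull(np.float32((proj(s,box(k))-c[:2]+.5)*sc-.5)); cv2.polylines(im,[h.astype(np.int32)],True,(0,255,255),1)
    p=(proj(s,box(k)[4:])-c[:2]+.5)*sc-.5;cv2.polylines(im,[p.astype(np.int32).reshape(-1,1,2)],True,(0,255,255),1)
    th=np.linspace(0,6.28,40); p=(proj(s,np.c_[k[0]+.017*np.cos(th),k[1]+.017*np.sin(th),np.full(40,.044)])-c[:2]+.5)*sc-.5;cv2.polylines(im,[p.astype(np.int32).reshape(-1,1,2)],True,(0,255,0),1)
    out.append(im)
cv2.imwrite('pics/k.png',cv2.resize(cv2.vconcat([cv2.hconcat(out[:2]),cv2.hconcat(out[2:])]),(600,600)))
info()
for y in(.93,1.06-.0):
    y=np.array([np.cos(y),np.sin(y),0]); Rt=ntool(np.eye(3),y)
    go(Rt,[.4375,.3196,.17],name='above'); 
E
```

```text
t 6.8 p [ 0.4354 -0.038   0.2738] q [-0.478  0.079  1.894  0.399  0.749 -2.375] F [-0.2 -0.2 -0.7] M [-0.02  0.3   0.02] op 0.0512
[[-0.86, -0.088, 0.502], [-0.08, 0.996, 0.038], [-0.504, -0.008, -0.864]]
above w [0.185  0.5069 0.7138] d [-0.0053  0.3564  0.0576] TCP [0.4375 0.3196 0.2239] deg 51.3
above w [0.1506 0.5142 0.5869] d [-0.0053  0.3564  0.0576] TCP [0.4375 0.3196 0.2239] deg 45.5
```

View pics/k.png

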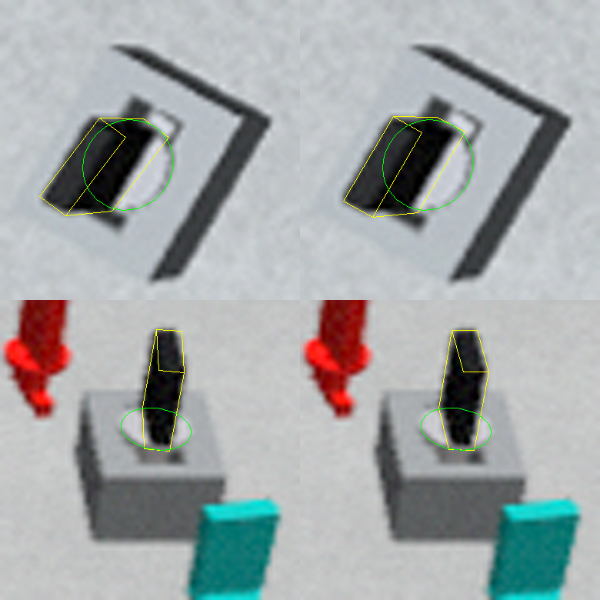

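```bash
python3 - <<'E'
from mv import *
y=np.array([np.cos(1.),np.sin(1.),0]); Rt=ntool(np.eye(3),y); go(Rt,[.4375,.3196,.15],name='above')
E
```

```text
above w [0.1665 0.511  0.6455] d [0.0048 0.3566 0.0748] TCP [0.4375 0.3196 0.2039] deg 48.1
```

>>> play_rows:
  rows:
    - [0.166,0.511,0.646,0.005,0.357,0.06,60]
    - [0.166,0.511,0.646,0.005,0.357,0.06,60]
    - [0.166,0.511,0.646,0.005,0.357,0.06,60]
    - [0.166,0.511,0.646,0.005,0.357,0.06,60]
    - [0.166,0.511,0.646,0.005,0.357,0.06,60]
    - [0.166,0.511,0.646,0.005,0.357,0.06,60]
    - [0.166,0.511,0.646,0.005,0.357,0.075,60]
    - [0.166,0.511,0.646,0.005,0.357,0.075,60]

```text
t: 7.8
ee_pos: [0.4366, 0.3231, 0.2003]
orientation: [[-0.843, 0.538, -0.004], [0.538, 0.843, -0.001], [0.003, -0.003, -1.0]]
ft_force: [0.4, -0.5, 1.1]
opening: 0.051
```

```bash
python3 - <<'E'
from mv import *
info(); y=np.array([np.cos(1.),np.sin(1.),0]); Rt=ntool(np.eye(3),y); go(Rt,[.4375,.3196,.071],name='grasp')
s=viewer.snapshot('scene'); save(s,'s4.png',(340,110,500,230),5)
E
```

```text
t 7.8 p [0.4366 0.3231 0.2003] q [ 4.190e-01  4.680e-01  1.478e+00  1.000e-03  1.200e+00 -5.850e-01] F [ 0.4 -0.5  1.1] M [-0.03 -0.   -0.02] op 0.051
[[-0.843, 0.538, -0.004], [0.538, 0.843, -0.001], [0.003, -0.003, -1.0]]
grasp w [-0.0028 -0.0031  0.0032] d [-0.0029 -0.0023  0.0754] TCP [0.4375 0.3196 0.1249] deg 0.3
```

View pics/s4.png

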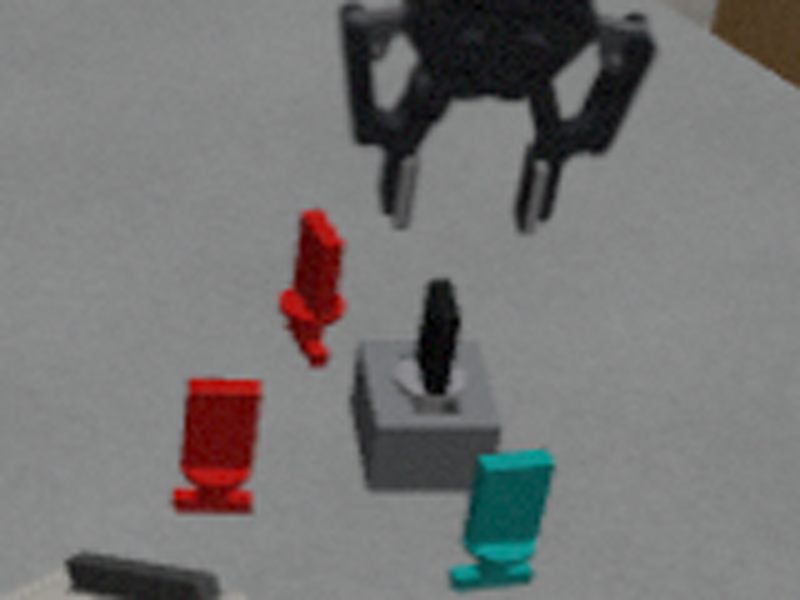

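>>> play_rows:
  rows:
    - [-0.003,-0.003,0.003,-0.003,-0.002,0.03,60]
    - [-0.003,-0.003,0.003,-0.003,-0.002,0.055,60]
    - [-0.003,-0.003,0.003,-0.003,-0.002,0.07,60]
    - [-0.003,-0.003,0.003,-0.003,-0.002,0.0755,60]
    - [-0.003,-0.003,0.003,-0.003,-0.002,0.0755,60]
    - [-0.003,-0.003,0.003,-0.003,-0.002,0.0755,8]
    - [-0.003,-0.003,0.003,-0.003,-0.002,0.0755,8]
    - [-0.003,-0.003,0.003,-0.003,-0.002,0.0755,8]
    - [-0.003,-0.003,0.003,-0.003,-0.002,0.0755,8]
    - [-0.003,-0.003,0.003,-0.003,-0.002,0.0755,8]
  squeeze: 60

```text
t: 9.1
ee_pos: [0.4378, 0.3209, 0.125]
orientation: [[-0.842, 0.54, 0.001], [0.54, 0.842, 0.001], [0.0, 0.001, -1.0]]
ft_force: [-0.4, -0.5, 6.3]
opening: 0.0115
```

```bash
python3 - <<'E'
from mv import *
info(); y=np.array([np.cos(1.),np.sin(1.),0]); Rt=ntool(np.eye(3),y); go(Rt,[.4375,.3196,.071],name='grasp')
s=viewer.snapshot('scene'); save(s,'s5.png',(340,110,500,230),5)
E
```

```text
t 9.1 p [0.4378 0.3209 0.125 ] q [ 4.140e-01  5.650e-01  1.567e+00  1.000e-03  1.009e+00 -5.870e-01] F [-0.4 -0.5  6.3] M [-0.09  0.16 -0.03] op 0.0115
[[-0.842, 0.54, 0.001], [0.54, 0.842, 0.001], [0.0, 0.001, -1.0]]
grasp w [ 0.0013 -0.0001  0.0007] d [-0.0004 -0.0012  0.0001] TCP [0.4375 0.3196 0.1249] deg 0.1
```

View pics/s5.png

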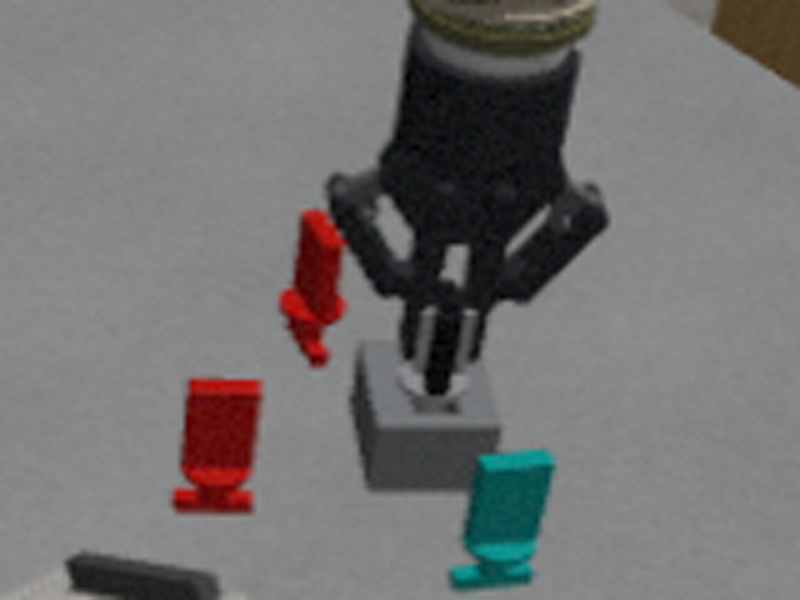

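>>> play_rows:
  rows:
    - [0,0,0,0,0,-0.01,8]
    - [0,0,0,0,0,-0.03,8]
    - [0,0,0,0,0,-0.06,8]
    - [0,0,0,0,0,-0.1,8]
    - [0,0,0,0,0,-0.14,8]
    - [0,0,0,0,0,-0.16,8]

```text
t: 9.9
ee_pos: [0.4377, 0.3207, 0.2876]
orientation: [[-0.842, 0.54, 0.003], [0.54, 0.842, 0.002], [-0.002, 0.004, -1.0]]
ft_force: [0.4, 1.1, -1.6]
opening: 0.0113
```

```bash
cat >> mv.py <<'E'
SL=[.5380,.0413,.0953]
GO=.004  # key_grip below grasp point along tool z
def collar(Rt,C): # grasp point so that key collar centre at C
    return np.array(C)-Rt[:,2]*(.027+GO)
E
python3 - <<'E'
from mv import *
info(); R=Rs(SL[2]); Rt=ntool(R,R[:,0])
for h in(.10,.06,.03): go(Rt,collar(Rt,sp(SL,[0,0,h])),name='h%.2f'%h)
s=viewer.snapshot('scene'); save(s,'s6.png',(340,50,500,230),5)
E
```

```text
t 9.9 p [0.4377 0.3207 0.2876] q [ 4.140e-01  3.790e-01  1.349e+00  1.000e-03  1.410e+00 -5.870e-01] F [ 0.4  1.1 -1.6] M [ 0.02  0.04 -0.04] op 0.0113
[[-0.842, 0.54, 0.003], [0.54, 0.842, 0.002], [-0.002, 0.004, -1.0]]
h0.10 w [-0.4827 -0.2371  0.8838] d [-0.1624 -0.2384  0.0458] TCP [0.446  0.0325 0.2411] deg 59.3
h0.06 w [-0.4827 -0.2371  0.8838] d [-0.1781 -0.2262  0.0805] TCP [0.4659 0.0344 0.2065] deg 59.3
h0.03 w [-0.4827 -0.2371  0.8838] d [-0.1899 -0.217   0.1065] TCP [0.4808 0.0358 0.1805] deg 59.3
```

View pics/s6.png

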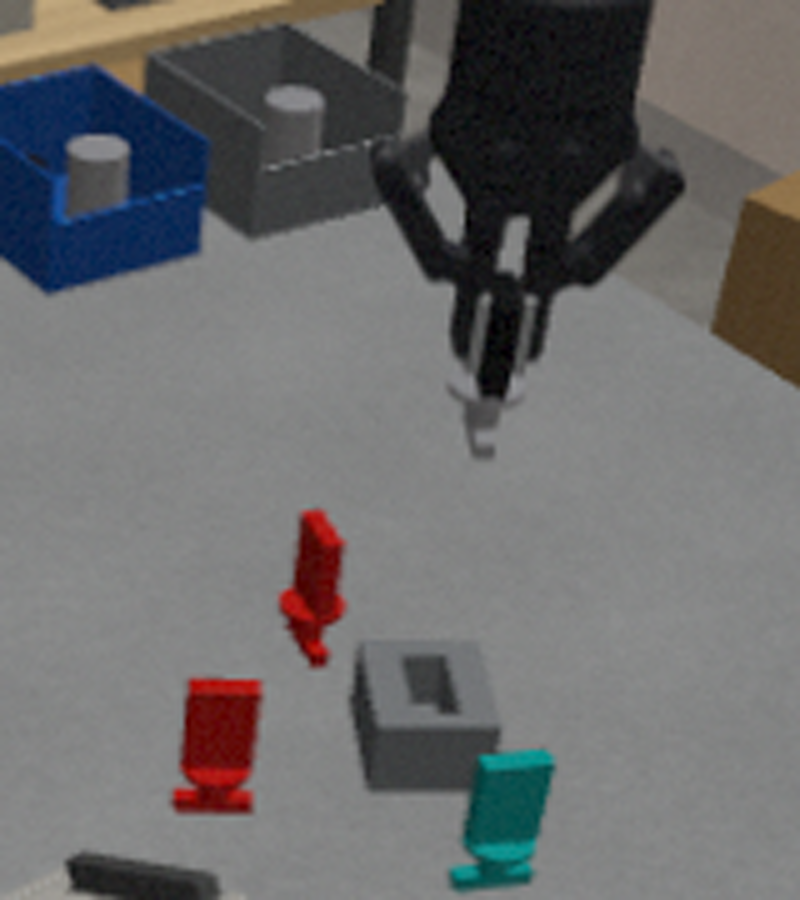

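The key is out and hanging straight from the jaws at about zoom (490,350). Next it goes above the slot.

>>> play_rows:
  rows:
    - [-0.483,-0.237,0.884,-0.162,-0.238,0.046,8]
    - [-0.483,-0.237,0.884,-0.162,-0.238,0.046,8]
    - [-0.483,-0.237,0.884,-0.162,-0.238,0.046,8]
    - [-0.483,-0.237,0.884,-0.162,-0.238,0.046,8]
    - [-0.483,-0.237,0.884,-0.162,-0.238,0.046,8]
    - [-0.483,-0.237,0.884,-0.162,-0.238,0.046,8]
    - [-0.483,-0.237,0.884,-0.162,-0.238,0.046,8]
    - [-0.483,-0.237,0.884,-0.162,-0.238,0.046,8]

```text
t: 10.95
ee_pos: [0.4464, 0.0337, 0.2424]
orientation: [[-0.098, 0.861, 0.499], [0.995, 0.084, 0.05], [0.001, 0.502, -0.865]]
ft_force: [-0.1, 0.0, -0.8]
opening: 0.0116
```

```bash
python3 - <<'E'
from mv import *
info(); R=Rs(SL[2]); Rt=ntool(R,R[:,0])
for h in(.10,.06,.03): go(Rt,collar(Rt,sp(SL,[0,0,h])),name='h%.2f'%h)
for n in('scene','top'):
    s=viewer.snapshot(n); save(s,n+'7.png',(240,150,400,290) if n=='scene' else (230,200,390,340),4.2); pickle.dump(s,open(n+'7.pkl','wb'))
E
```

```text
t 10.95 p [0.4464 0.0337 0.2424] q [-0.268  0.144  1.93   0.326  0.597 -0.593] F [-0.1  0.  -0.8] M [-0.01  0.34  0.02] op 0.0116
[[-0.098, 0.861, 0.499], [0.995, 0.084, 0.05], [0.001, 0.502, -0.865]]
h0.10 w [ 0.0022 -0.0018  0.0017] d [-0.0011 -0.0011  0.0009] TCP [0.446  0.0325 0.2411] deg 0.2
h0.06 w [ 0.0022 -0.0018  0.0017] d [-0.0012 -0.0012  0.0409] TCP [0.4659 0.0344 0.2065] deg 0.2
h0.03 w [ 0.0022 -0.0018  0.0017] d [-0.0013 -0.0012  0.0709] TCP [0.4808 0.0358 0.1805] deg 0.2
```

View pics/scene7.png

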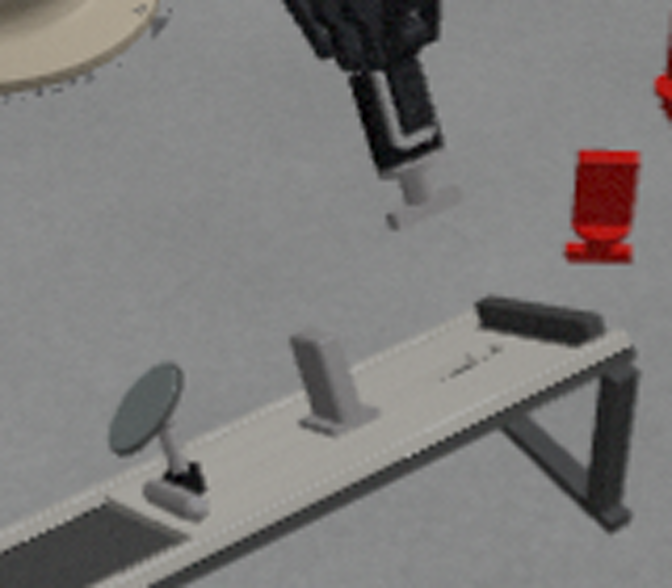

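View pics/top7.png

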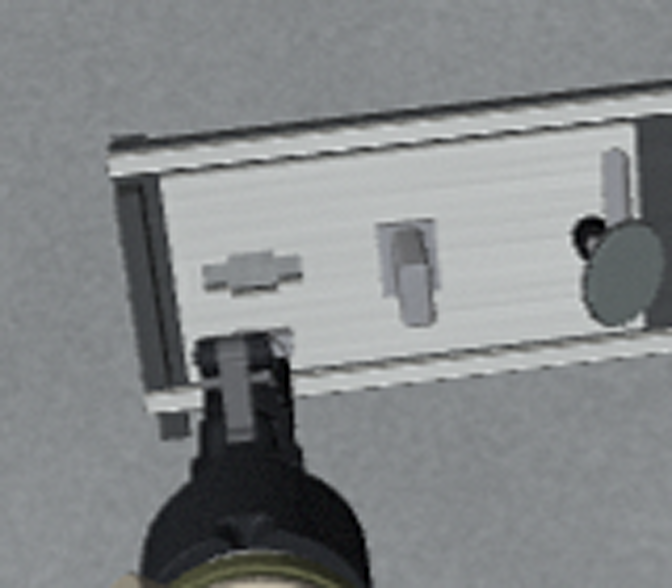

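```bash
cat > ov.py <<'E'
from mv import *
def boxpts(cx,hx,hy,z0,z1):
    return np.array([(cx+a*hx,b*hy,z) for z in(z0,z1) for a,b in((-1,-1),(1,-1),(1,1),(-1,1))])/1e3
def keyov(s,im,c,sc,Rk,C,dx=0,dy=0,col=(0,255,255)):
    # key frame: origin collar; z up handle
    for B in(boxpts(dx,19,4.5,-24,-16),boxpts(dx,17,6,4,50)):
        B=B+np.array([0,dy/1e3,0])
        p=((proj(s,C+B@Rk.T)-c[:2]+.5)*sc-.5)
        for a,b in[(0,1),(1,2),(2,3),(3,0),(4,5),(5,6),(6,7),(7,4),(0,4),(1,5),(2,6),(3,7)]:
            cv2.line(im,tuple(np.int32(np.round(p[a]))),tuple(np.int32(np.round(p[b]))),col,1)
def slotov(s,im,c,sc,W=SL):
    P=np.array([(7,22,0),(-7,22,0),(-7,-22,0),(7,-22,0)])*1e-3
    cv2.polylines(im,[np.int32(np.round((proj(s,sp(W,P))-c[:2]+.5)*sc-.5)).reshape(-1,1,2)],True,(0,0,255),1)
def crop(s,c,sc):
    im=cv2.cvtColor(s['image'],cv2.COLOR_RGB2BGR)[c[1]:c[3],c[0]:c[2]]; return cv2.resize(im,None,fx=sc,fy=sc,interpolation=cv2.INTER_CUBIC)
def keypose():
    Rk=np.c_[R0[:,0],-R0[:,1],-R0[:,2]]; C=p0+R0[:,2]*(.0539+GO+.027); return Rk,C
def ovl(n,c,sc,tag,dx=0,dy=0):
    s=pickle.load(open(n,'rb')); im=crop(s,c,sc); im0=im.copy(); keyov(s,im,c,sc,*keypose(),dx,dy); slotov(s,im,c,sc); cv2.imwrite('pics/%s.png'%tag,cv2.hconcat([im0,im]))
E
python3 - <<'E'
from ov import *
ovl('scene7.pkl',(300,150,370,215),5.7,'k7s'); ovl('top7.pkl',(265,250,315,310),8,'k7t')
Rk,C=keypose(); R=Rs(SL[2]); print(R.T@(C-[SL[0],SL[1],.081]))
E
```

```text
[0.00142322 0.00137081 0.10083304]
```

View pics/k7s.png

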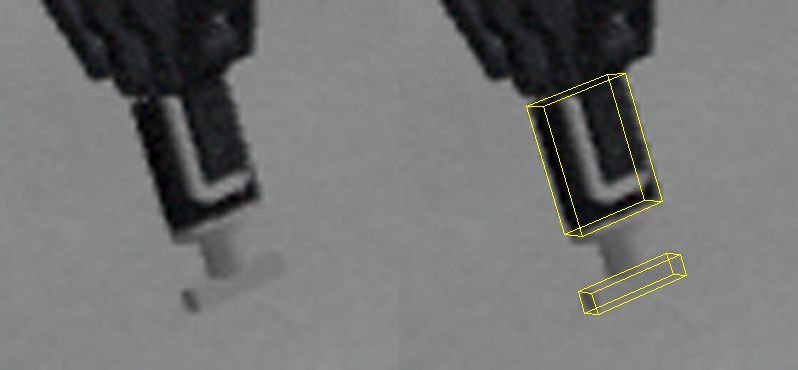

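View pics/k7t.png

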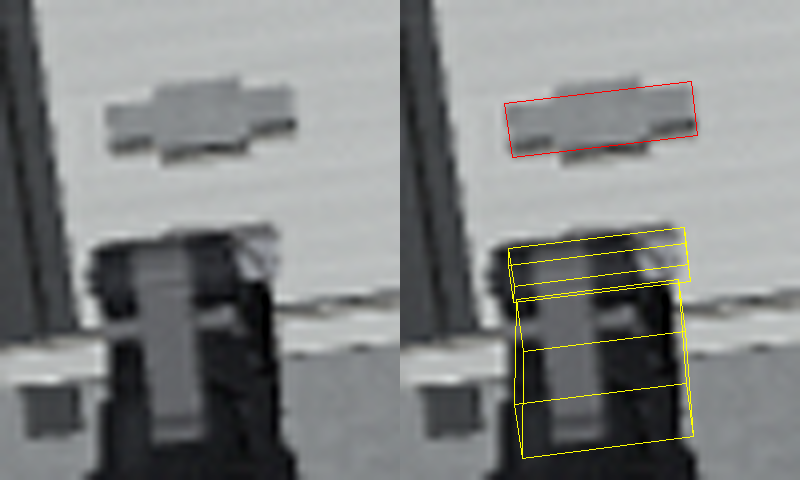

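>>> play_rows:
  rows:
    - [0.002,-0.002,0.002,-0.0015,-0.001,0.03,8]
    - [0.002,-0.002,0.002,-0.0015,-0.001,0.055,8]
    - [0.002,-0.002,0.002,-0.0015,-0.001,0.068,8]
    - [0.002,-0.002,0.002,-0.0015,-0.001,0.07,8]
    - [0.002,-0.002,0.002,-0.0015,-0.001,0.07,8]

```text
t: 11.68
ee_pos: [0.4807, 0.0358, 0.1819]
orientation: [[-0.095, 0.861, 0.499], [0.995, 0.082, 0.048], [-0.0, 0.501, -0.865]]
ft_force: [-0.0, -0.0, -0.7]
opening: 0.0114
```

```bash
python3 - <<'E'
from ov import *
info()
for n in('scene','top'): pickle.dump(viewer.snapshot(n),open(n+'8.pkl','wb'))
ovl('scene8.pkl',(310,190,380,255),5.7,'k8s'); ovl('top8.pkl',(265,230,315,290),8,'k8t')
Rk,C=keypose(); R=Rs(SL[2]); print(R.T@(C-[SL[0],SL[1],.081]))
Rt=ntool(R,R[:,0])
for h in(.03,.0,): go(Rt,collar(Rt,sp(SL,[0,0,h])),name='h%.2f'%h)
E
```

```text
t 11.68 p [0.4807 0.0358 0.1819] q [-0.237  0.307  1.941  0.408  0.424 -0.666] F [-0.  -0.  -0.7] M [-0.02  0.38  0.04] op 0.0114
[[-0.095, 0.861, 0.499], [0.995, 0.082, 0.048], [-0.0, 0.501, -0.865]]
[ 7.51077892e-04 -5.70805355e-05  3.12719251e-02]
h0.03 w [ 0.0012  0.0001 -0.0001] d [ 0.     -0.0006  0.0013] TCP [0.4808 0.0358 0.1805] deg 0.1
h0.00 w [ 0.0012  0.0001 -0.0001] d [ 0.     -0.0007  0.0313] TCP [0.4957 0.0373 0.1545] deg 0.1
```

View pics/k8s.png

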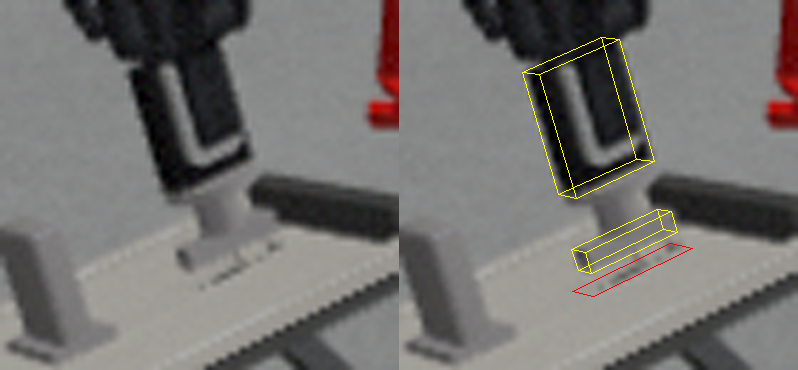

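View pics/k8t.png

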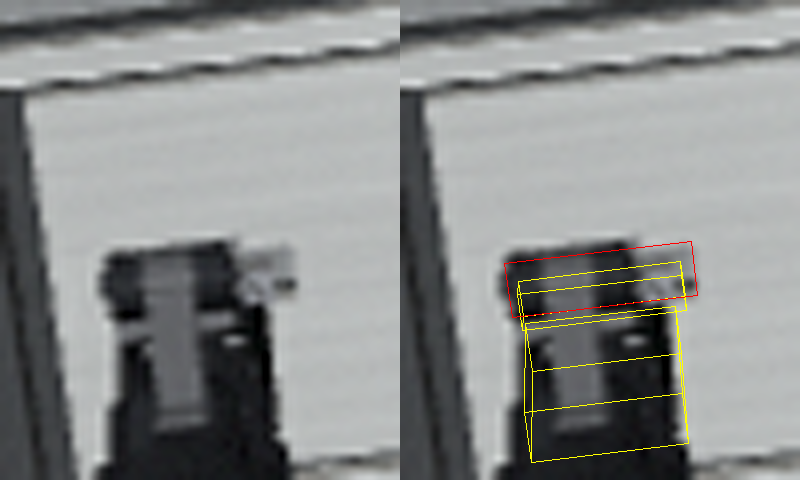

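>>> play_rows:
  rows:
    - [0.001,0,0,-0.0003,-0.0007,0.004,8]
    - [0.001,0,0,-0.0003,-0.0007,0.007,8]
    - [0.001,0,0,-0.0003,-0.0007,0.009,8]
    - [0.001,0,0,-0.0003,-0.0007,0.011,8]
    - [0.001,0,0,-0.0003,-0.0007,0.012,8]

```text
t: 12.4
ee_pos: [0.4862, 0.0359, 0.1713]
orientation: [[-0.095, 0.862, 0.498], [0.996, 0.082, 0.047], [-0.0, 0.501, -0.866]]
ft_force: [-0.4, 0.4, -1.1]
opening: 0.0113
```

>>> play_rows:
  rows:
    - [0,0,0,0,0,0.002,8]
    - [0,0,0,0,0,0.004,8]
    - [0,0,0,0,0,0.006,8]
    - [0,0,0,0,0,0.008,8]
    - [0,0,0,0,0,0.009,8]

```text
t: 13.02
ee_pos: [0.4907, 0.0363, 0.1633]
orientation: [[-0.095, 0.862, 0.498], [0.996, 0.082, 0.047], [-0.0, 0.5, -0.866]]
ft_force: [0.4, 0.8, -0.9]
opening: 0.0113
```

```bash
python3 - <<'E'
from ov import *
info()
for n in('scene',): pickle.dump(viewer.snapshot(n),open(n+'9.pkl','wb'))
ovl('scene9.pkl',(310,190,380,255),5.7,'k9s')
Rk,C=keypose(); R=Rs(SL[2]); print(R.T@(C-[SL[0],SL[1],.081]))
E
```

```text
t 13.03 p [0.4907 0.0363 0.1633] q [-0.229  0.357  1.939  0.446  0.378 -0.702] F [ 0.4  0.8 -0.9] M [-0.04  0.34  0.02] op 0.0113
[[-0.095, 0.862, 0.498], [0.996, 0.082, 0.047], [-0.0, 0.5, -0.866]]
[ 1.33333276e-05 -4.88169009e-04  1.01732835e-02]
```

View pics/k9s.png

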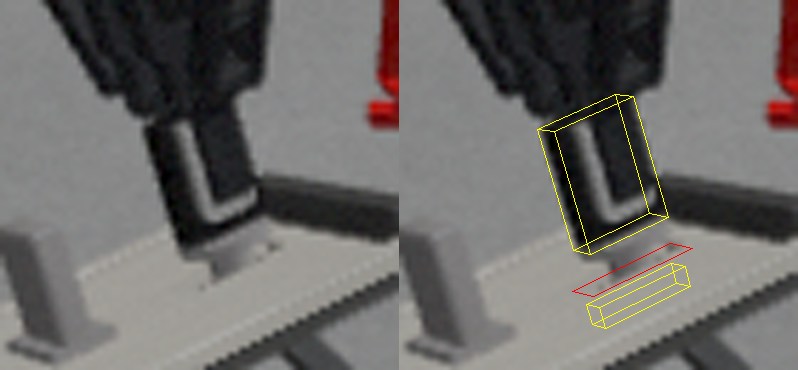

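The head has gone into the slot, and the shank shows centred at about zoom (235,265) with the slot ends visible on both sides. Continuing to seat the collar.

>>> play_rows:
  rows:
    - [0,0,0,0.0003,0,0.002,8]
    - [0,0,0,0.0003,0,0.004,8]
    - [0,0,0,0.0003,0,0.006,8]
    - [0,0,0,0.0003,0,0.007,8]
    - [0,0,0,0.0003,0,0.008,8]

```text
t: 13.7
ee_pos: [0.4947, 0.037, 0.1563]
orientation: [[-0.095, 0.862, 0.498], [0.996, 0.082, 0.047], [-0.0, 0.5, -0.866]]
ft_force: [-0.2, 0.3, -1.6]
opening: 0.0113
```

>>> play_rows:
  rows:
    - [0,0,0,0,0,0.001,8]
    - [0,0,0,0,0,0.002,8]
    - [0,0,0,0,0,0.003,8]
    - [0,0,0,0,0,0.003,8]

```text
t: 14.2
ee_pos: [0.4951, 0.0372, 0.1553]
orientation: [[-0.095, 0.861, 0.5], [0.995, 0.083, 0.047], [-0.001, 0.502, -0.865]]
ft_force: [-22.4, -4.1, 28.5]
opening: 0.0114
```

```bash
python3 - <<'E'
from ov import *
info()
for n in('scene',): pickle.dump(viewer.snapshot(n),open(n+'10.pkl','wb'))
ovl('scene10.pkl',(310,190,380,255),5.7,'k10s')
Rk,C=keypose(); R=Rs(SL[2]); print(R.T@(C-[SL[0],SL[1],.081]), R0.T@st['ft_force'])
E
```

```text
t 14.2 p [0.4951 0.0372 0.1553] q [-0.225  0.379  1.938  0.467  0.356 -0.721] F [-22.4  -4.1  28.5] M [-0.48  1.18 -0.27] op 0.0114
[[-0.095, 0.861, 0.5], [0.995, 0.083, 0.047], [-0.001, 0.502, -0.865]]
[ 5.91237852e-05 -8.42940721e-05  1.02335202e-03] [ -1.93792269  -5.29663388 -36.04548736]
```

View pics/k10s.png

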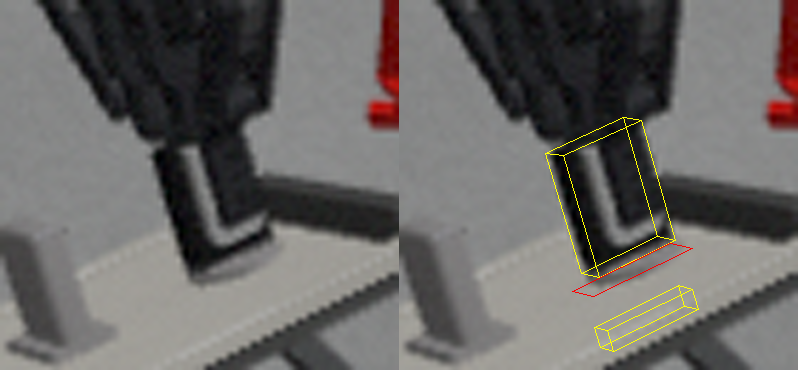

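Collar seated (36 N along the normal, at the right height). I'll ease the load off and turn a quarter about the tool axis.

>>> play_rows:
  rows:
    - [0,0,0,0,0,-0.0005,8]
    - [0,0,0.15,0,0,-0.0003,8]
    - [0,0,0.3,0,0,-0.0003,8]
    - [0,0,0.45,0,0,-0.0003,8]
    - [0,0,0.6,0,0,-0.0003,8]

```text
t: 14.88
ee_pos: [0.4951, 0.0371, 0.1557]
orientation: [[0.411, 0.762, 0.5], [0.866, -0.498, 0.047], [0.285, 0.414, -0.865]]
ft_force: [-1.6, -1.2, 0.7]
opening: 0.0111
```

>>> play_rows:
  rows:
    - [0,0,0.16,0,0,0,8]
    - [0,0,0.32,0,0,0,8]
    - [0,0,0.48,0,0,0,8]
    - [0,0,0.64,0,0,0,8]
    - [0,0,0.8,0,0,0,8]
    - [0,0,0.92,0,0,0,8]
    - [0,0,0.967,0,0,0,8]
    - [0,0,0.967,0,0,0,8]

```text
t: 15.88
ee_pos: [0.495, 0.0371, 0.1556]
orientation: [[0.861, 0.094, 0.5], [0.082, -0.996, 0.047], [0.502, 0.001, -0.865]]
ft_force: [-2.8, -1.7, 0.2]
opening: 0.0114
```

```bash
python3 - <<'E'
from ov import *
info()
for n in('scene','top'): pickle.dump(viewer.snapshot(n),open(n+'11.pkl','wb'))
ovl('scene11.pkl',(310,190,380,255),5.7,'k11s')
Rk,C=keypose(); R=Rs(SL[2]); print(R.T@(C-[SL[0],SL[1],.081]), R0.T@st['ft_force'], R.T@R0)
E
```

```text
t 15.88 p [0.495  0.0371 0.1556] q [-0.225  0.378  1.939  0.467  0.356  0.851] F [-2.8 -1.7  0.2] M [-0.19  0.59 -0.02] op 0.0114
[[0.861, 0.094, 0.5], [0.082, -0.996, 0.047], [0.502, 0.001, -0.865]]
[ 5.09716888e-05 -1.96160688e-04  1.32835233e-03] [-2.49612337  1.46121357 -1.67323835] [[ 9.99997243e-01 -1.91441688e-04  2.34032175e-03]
 [-1.88763191e-04 -9.99999327e-01 -1.14466705e-03]
 [ 2.34053931e-03  1.14422213e-03 -9.99996606e-01]]
```

View pics/k11s.png

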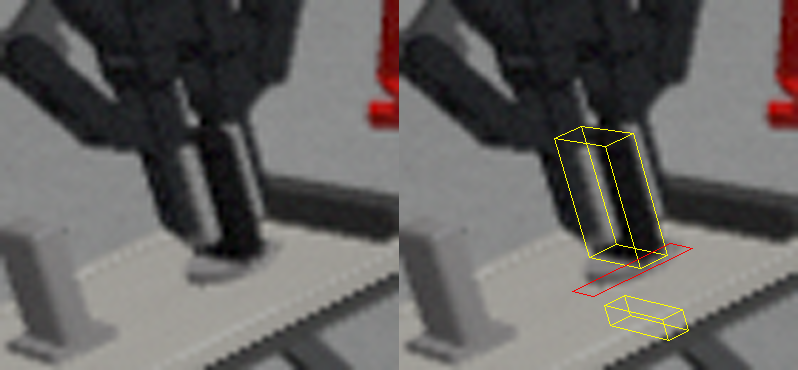

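>>> play_rows:
  rows:
    - [0,0,0,0,0,0.0003,8]
    - [0,0,0,0,0,0.0003,8]
    - [0,0,0,0,0,0.0003,20]
    - [0,0,0,0,0,0.0003,30]
    - [0,0,0,0,0,0.0003,38]
    - [0,0,0,0,0,0.0003,38]

```text
t: 16.73
ee_pos: [0.4952, 0.0371, 0.1553]
orientation: [[0.861, 0.095, 0.5], [0.083, -0.995, 0.047], [0.502, 0.001, -0.865]]
ft_force: [-0.7, 0.0, -0.5]
opening: 0.0327
```

```bash
python3 - <<'E'
from ov import *
info()
s=viewer.snapshot('scene'); cv2.imwrite('pics/k12.png',crop(s,(280,170,390,260),7))
E
```

```text
t 16.73 p [0.4952 0.0371 0.1553] q [-0.225  0.379  1.938  0.467  0.356  0.85 ] F [-0.7  0.  -0.5] M [-0.02  0.22 -0.01] op 0.0327
[[0.861, 0.095, 0.5], [0.083, -0.995, 0.047], [0.502, 0.001, -0.865]]
```

View pics/k12.png

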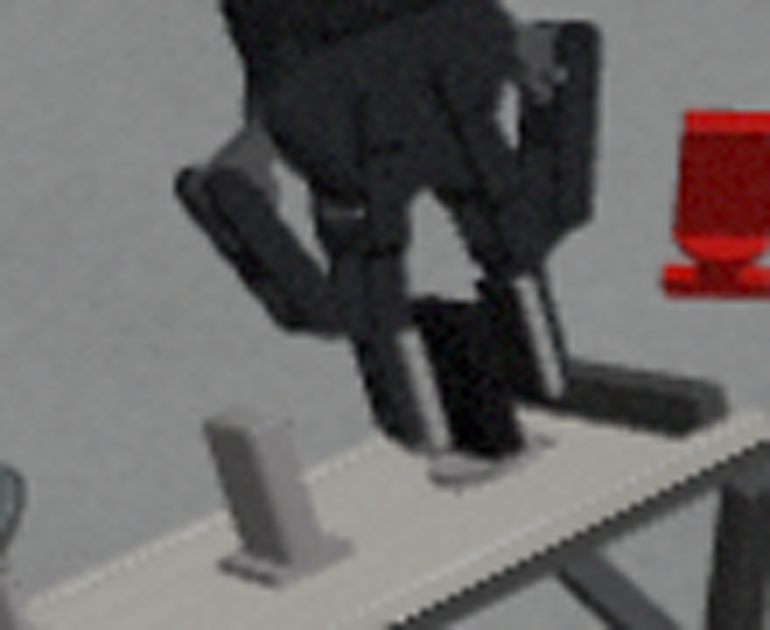

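>>> play_rows:
  rows:
    - [0,0,0,0,0,-0.015,38]
    - [0,0,0,0,0,-0.04,38]
    - [0,0,0,0,0,-0.08,38]
    - [0,0,0,0,0,-0.13,38]
    - [0,0,0,0,0,-0.17,38]
    - [0,0,0,0,0,-0.17,38]

```text
t: 17.52
ee_pos: [0.4093, 0.0291, 0.3052]
orientation: [[0.858, 0.094, 0.505], [0.083, -0.996, 0.044], [0.507, 0.004, -0.862]]
ft_force: [0.4, -0.0, 0.5]
opening: 0.0329
```

```bash
python3 - <<'E'
from ov import *
info()
a=viewer.snapshot('scene'); b=viewer.snapshot('top'); R=Rs(SL[2])
Rk=R.copy(); C=np.array([SL[0],SL[1],.081])
def two(s,c,sc):
    im=crop(s,c,sc); i2=im.copy(); keyov(s,i2,c,sc,Rk,C); return cv2.hconcat([im,i2])
cv2.imwrite('pics/f_s.png',two(a,(310,180,380,255),5.7)); cv2.imwrite('pics/f_t.png',two(b,(250,215,330,295),5)); save(a,'f_full.png'); save(b,'f_topfull.png')
E
```

```text
t 17.52 p [0.4093 0.0291 0.3052] q [-0.314 -0.019  1.892  0.282  0.793  1.012] F [ 0.4 -0.   0.5] M [0.01 0.23 0.02] op 0.0329
[[0.858, 0.094, 0.505], [0.083, -0.996, 0.044], [0.507, 0.004, -0.862]]
```

View pics/f_s.png

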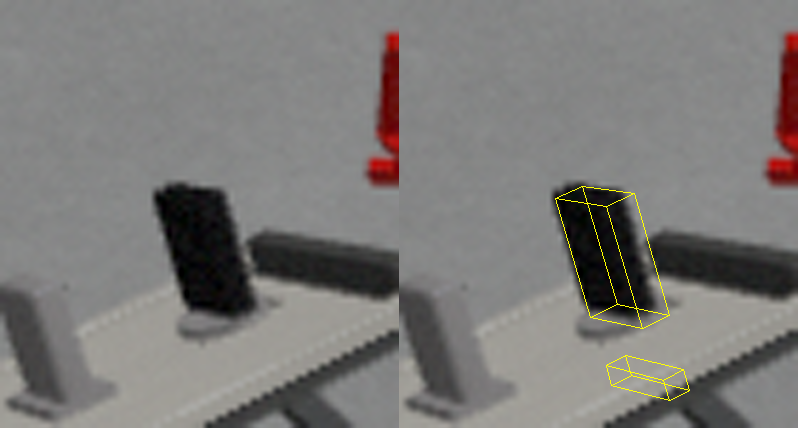

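View pics/f_t.png

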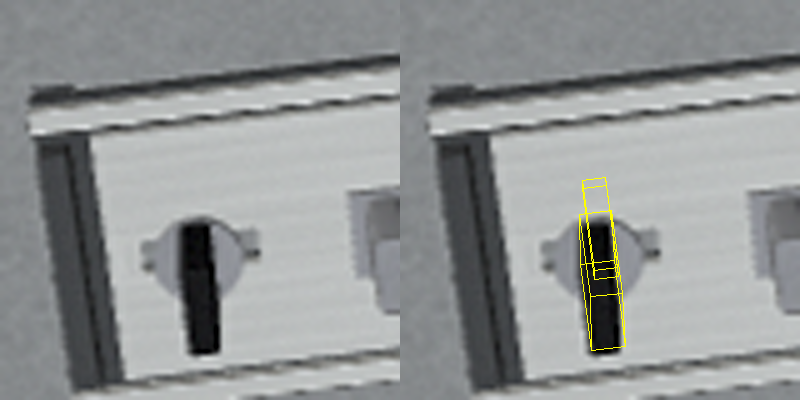

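View pics/f_full.png

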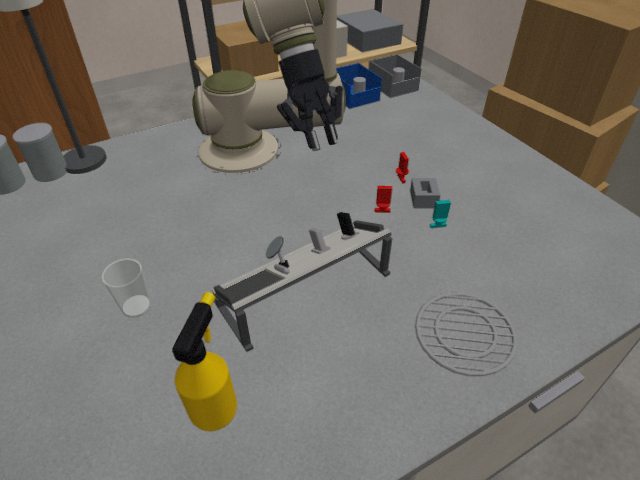

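View pics/f_topfull.png

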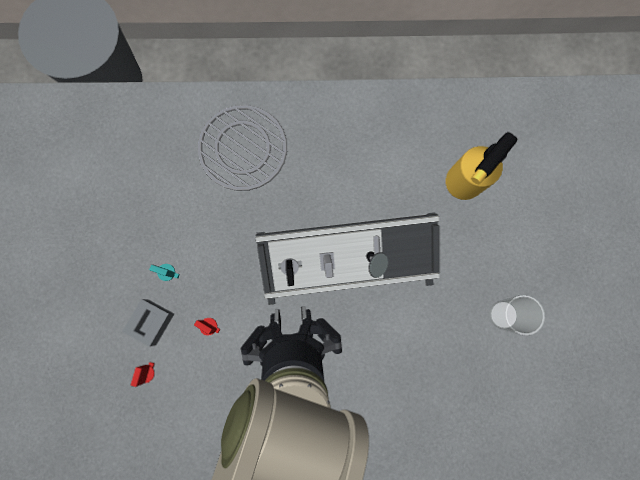

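```bash
python3 - <<'E'
from ov import *
a=viewer.snapshot('scene'); cv2.imwrite('pics/last.png',crop(a,(310,180,380,255),5.7))
p=cv2.imread('pics/f_s.png')[:,:399]; print(cv2.absdiff(p,cv2.imread('pics/last.png')).mean())
print(robot.close_job(), robot.observe()['t'])
E
```

```text
1.4625992551472138
the job is handed in; nothing more can be done
the job is handed in; nothing more can be done
```

I slid the carriage to its left-end stop and locked the key in its slot. I then let go, withdrew the arm and handed the job in at about 17.6 s of the 54 s allowed.

- **Carriage:** I drew it about 64 mm by the fin until it hit the stop at about 30 N. The last pictures show it still at the stop, with its slot over the slot in the stand.
- **Key:** I took the black key from its holder and passed the head through the slot square to the slope, with almost no side force. The collar seated at 36 N along the slope's normal, about 1 mm above where my model put it. A quarter turn then left the tool within 0.2° of the target.
- **After release:** The collar looks flat, the handle stands across the slot, and the key no longer moves between pictures.
- **Surroundings:** In the last pictures the sprayer, cup, grate and look-alikes look to be where they started.

**Disagreements in the checks:**
- The key settled about 2 mm down the slope from my model after I let go, which fits the play in the slot.
- The two cameras and the arm disagreed by 1–2 mm on positions. Predicting the slot from its starting position and the distance moved came out about 4 mm off along the slide, so I used the fresh measurement taken at the stop, which agreed with the arm along the slide.
- The T-head is hidden under the plate, so I judged it turned from the handle.

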